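Trip the hidden latch of the spare-needle box

TASK

Open the blue spare-needle box: take the release rod (red grip) from its wooden holder, put its thin end down through the yellow-rimmed slot in the lid, feel along the slot for the hidden spring latch and press it gently until the grey tray pops out. After that, in either order, put the rod back in its holder and draw the tray out fully to its stop. Do not force anything with the rod (about 20 N at most), leave the blue paint bottle and the eraser where they are, and let go at the end.

Things in the scene. Friction and masses are not known exactly. Their poses are not given: they have to be found in the camera images.
- box: Blue steel box fixed to the table, 120 (x) x 130 (y) x 66 mm high; origin at the centre of its underside, z up, its tray front faces its own -x. A yellow-rimmed slot goes down through the lid.
- slot (a point): Centre of the slot's mouth, on the lid's upper face, 66 mm above the table. The slot is 36 mm long along the box's y and 10 mm wide along the box's x: a straight-walled shaft down to a rigid rubber-lined floor 20 mm below the mouth. Axes as the box's.
- slot_floor (a point): Middle of that hidden floor, 20 mm under slot. The floor has one pocket, 9.5 mm long along y, full slot width, its centre up to 11 mm either way from this point along y, different every time. 6 mm below the floor the latch plunger fills it: pushes back 5 N at first, 0.6 N more per mm, frees the tray after 5 to 6 mm, hard stop at 8 mm, springs back; the tray stays free.
- tray (a joint): Travel of the grey tray out of the box, along the box's own -x: 0 shut and latched, 0.05 fully out at its stop. When the latch trips, a spring pushes it out to about 0.024 at once; from there it must be drawn (about 1.5 N of friction) and stays where it is left.
- tray_pull (a point): Grip point of the tray's black pull: an upright tongue that sticks out 50 mm in front of the tray, 10 mm thick (box's y), 24 mm high (24 to 48 mm above the table), with a 15 mm thick round end; this point is half-way up it, 26 mm in front of the tray's face. Moves with the tray; take it from above with the fingers either side in y. Axes as the box's.
- holder: Light wooden block fixed to the table, 50 x 50 x 62 mm, with one upright hole; origin at the centre of its underside.
- holder_hole (a point): Centre of the mouth of the holder's hole, on top of the block (62 mm above the table): square, 10 mm wide, 59 mm deep, chamfered.
- rod_grip (a point): Release rod, 50 g, upright in the holder at the start: point on its axis, mid-height (to 2 mm) of the red grip with black rings, 14 mm thick, 44 mm high. Below it a collar 20 mm wide, 4 mm thick, whose underside is 28 mm below this point and rests on the holder; then a round steel shank 5 mm thick, 55 mm long, rounded end.
- rod_tip (a point): Lower end of the rod's shank, 83 mm below rod_grip along the rod's z.
- blue_paint: Blue paint bottle with a white nozzle standing loose on the table, 37 mm wide, 96 mm high; origin at the centre of its underside. A bystander.
- rubber_block: Eraser, white with a blue sleeve, lying loose on the table, 21 x 48 x 13 mm; origin at the centre of its underside. A bystander.
Mind the look-alikes: they are no part of the job. What is meant by the part that bears rod_grip is not white, and is the larger of those in its own colour.

How it is judged:
On the way:
1. the rod, in the slot, trips the latch and the tray pops out (value of joint tray above 0.012 m and z of rod_tip in the frame of slot below -0.024 m and horizontal distance between rod_tip and slot below 0.02 m), for 0.1 s.
At the end, for the whole second after the job is handed in: The tray is out to within 6 mm of its stop, and the rod stands at rest in the holder's hole, its collar down on the block to within 7 mm (value of joint tray above 0.044 m and horizontal distance between rod_tip and holder_hole below 0.008 m and z of rod_tip in the frame of holder_hole below -0.048 m and linear speed of rod below 0.02 m/s); the robot touches nothing.
It fails at once if the rod is forced: more than 20 N between the rod and the box (contact force between rod and box above 20 N).
It fails at once if the blue paint bottle is moved or knocked over (distance of blue_paint from where it was at the start of the episode above 0.02 m or angle between blue_paint's own z axis and vertical above 0.5 rad).
It fails at once if the eraser is moved by more than 20 mm (distance of rubber_block from where it was at the start of the episode above 0.02 m).
It also fails if it takes over 72 s, if anything falls off the work surface, if the arm or the gripper's body presses on something with over 40 N, if the wrist force passes 120 N, or if a joint passes its speed limit or range.

ROBOT

A 6-joint arm with a two-finger parallel gripper is mounted at the origin on a cart in front of the work surface, level with it; the furniture and walls round the work are solid. World frame = base frame: x ahead of the robot, y to its left, z up, the work surface at z = 0. Lengths are in m, angles in rad, forces in N, time in s.
With the tool pointing down it reaches from about 0.3 to 0.775 m from the base axis. Payload 14.6 kg.
Tool frame: the origin (TCP) lies at the very end of the fingers, on their centre line; the grasp point (between the pads) lies 19 mm behind it; z points along the fingers, y is the direction in which the jaws open and shut (so a half turn about z gives the same grasp; the last joint's range is limited). The gripper opens to 94 mm and grips with 3 to 60 N. Pads are 16 mm wide; open, the fingers measure 119 mm over their backs; the gripper's body (75 mm by 177 mm) begins 78 mm behind the grasp point.
Start: joints at [-1.221, 0.3, 1.521, -0, 1.321, -0.067], TCP at [0.223, -0.503, 0.205] pointing down, gripper open.
Joint ranges: [-3.03, 3.03], [-0.79, 2.21], [0.23, 2.52], [-1.04, 4.18], [0, 3.07], [-2.55, 2.55]. Speed limits (rad/s): [2.22, 2.22, 2.57, 3.14, 3.14, 3.14].

INTERFACE

Orientations are given as [roll, pitch, yaw] about the fixed x, y, z axes, in that order (R = Rz(yaw) Ry(pitch) Rx(roll)).
In Python, from station import ctrl, vision, ticket gives the robot as it stands.
- The arm moves only by the tool step_arm, never from a script. Its argument "steps" is a list of rows, each an object of numbers: "x", "y", "z": the shift along the tool's x, y, z in m; "ax", "ay", "az": the turn, a rotation vector about the tool's x, y, z in degrees; "claw": the finger opening in m, from 0 to 0.094. A call has 1 to 5 rows; each row shifts and turns the pose as measured when the row begins, along the tool's axes as they then stand; what a row does not reach is not made up. A row lasts 1/12 s, in which the tool goes at most 41.7 mm and 7.16 degrees, less where a joint would pass 70% of its speed; a pose out of reach is approached as far as the arm can. A call with a gripper value outside its range is refused whole. The fingers move at their own pace and stop on an object; "grip_force" is the grip in N (left out, the last holds). Time passes only in rows, so rows that do not move let the fingers close. It gives the time, the measured TCP pose, the force and the opening at its end, in the units of the state.
- ctrl.get_obs(): the state, without advancing time (a new reading comes with each control period).
- vision.camera(name): name is "scene" or "top" or "wrist"; returns (picture, depth): 384x512x3 uint8, red, green, blue; 384x512 float32, m along the optical axis (not along the pixel's ray), 0 where there is no reading.
- vision.camera_params(name): a dict with "fov_y" (degrees; the focal length in pixels is half the picture's height over the tangent of half this angle, whatever the lens; pixels are square), "cx", "cy" (the principal point, pixels), "origin" and "attitude" of the camera in the world; the wrist camera has in their place "mount" (4x4, takes a point from camera to tool coordinates, whose origin is the TCP and whose axes are the flange's). Camera axes: x right, y up, looking along -z (the intrinsics and any distortion apply to the point x, -y, -z); pixel columns grow to the right and rows downward; lengths in m; the calibration is good to about 2 mm. A picture is of the moment at which its call begins: read the wrist's pose just before it. camera_params takes no time and is no camera call.
- ticket.hand_in(): hands the job in, once; it reports no verdict.
The state is a dict: "time_s": time; "qpos": joint angles; "joint_vel": joint speeds; "tau": joint torques, N m; "ee_pos": TCP position; "eef_rot": TCP orientation; "force": force on the tool from outside, world axes, zero at the start; "moment": the same for the moment, N m; "grip_width": finger opening in m.
Only numpy, scipy, OpenCV 4.12 (cv2) and the standard library are available. Lean on these libraries where they do the work, as an engineer would, in place of code of your own. Each camera call takes 0.05 s, during which the arm holds its last target.

## Working session

There is one attempt and no reset: what is moved stays moved. The work goes in short steps, Python scripts to look and compute and a tool call to move; the robot and the scene stay as the last step left them, time stands still between calls to the robot, and variables do not carry over. Pictures are saved under pics/ and viewed, and the job is handed in when it is done.

Besides the shell and the picture viewer there is one more tool, called after "Request:" as name(argument=value, ...) on one line, values as JSON. step_arm: Moves the arm, as the interface text tells. Its arguments: {"type":"object","properties":{"steps":{"type":"array"},"grip_force":{"type":"number"}},"required":["steps"]}

```bash
ls; mkdir -p pics; python3 - <<'E'
from station import ctrl,vision
import cv2,numpy as np
np.set_printoptions(precision=4,suppress=True)
print(ctrl.get_obs())
for n in ["scene","top","wrist"]:
    p,d=vision.camera(n); cv2.imwrite(f"pics/{n}0.png",p[:,:,::-1]); np.save(f"pics/{n}0.npy",d)
    print(n,vision.camera_params(n))
E
```

```text
pics
{'time_s': 0.0, 'qpos': array([-1.2206,  0.3004,  1.5215, -0.    ,  1.3207, -0.0666]), 'joint_vel': array([ 0.0006,  0.0012, -0.0005, -0.0002,  0.0003,  0.0004]), 'tau': array([  0.0006, -53.1804, -35.2736,   0.0709,   0.0245,  -0.0001]), 'ee_pos': array([ 0.2226, -0.5027,  0.2049]), 'eef_rot': array([-3.1405, -0.0001,  0.4168]), 'force': array([ 0.5196, -0.6152, -0.863 ]), 'moment': array([-0.0268, -0.0651,  0.0102]), 'grip_width': 0.09409107958375265}
scene {'fov_y': 44.51852457073609, 'cx': 252.0235724330699, 'cy': 185.2845900320643, 'origin': array([0.0203, 0.923 , 0.4714]), 'attitude': array([ 1.1502,  0.0242, -2.4675])}
top {'fov_y': 42.29429848128716, 'cx': 253.52697915685948, 'cy': 185.05066134431627, 'origin': array([0.3537, 0.2788, 1.0205]), 'attitude': array([ 0.2033, -0.0019, -1.4034])}
wrist {'fov_y': 68.08154008087158, 'cx': 255.43775413440463, 'cy': 194.36778415839703, 'mount': array([[ 0.0009,  0.9629,  0.27  ,  0.0801],
       [ 1.    , -0.0011,  0.0005,  0.001 ],
       [ 0.0008,  0.27  , -0.9629, -0.1795],
       [ 0.    ,  0.    ,  0.    ,  1.    ]])}
```

View pics/scene0.png

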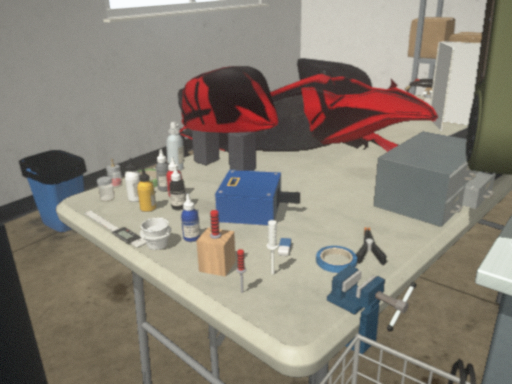

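View pics/top0.png

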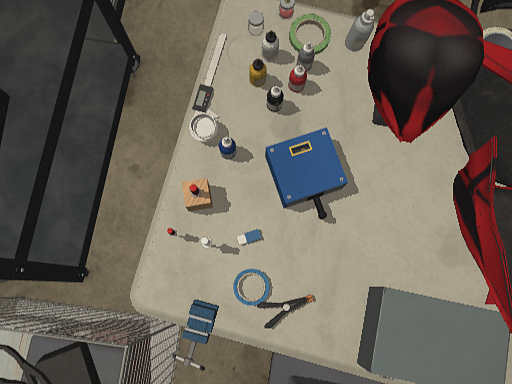

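View pics/wrist0.png

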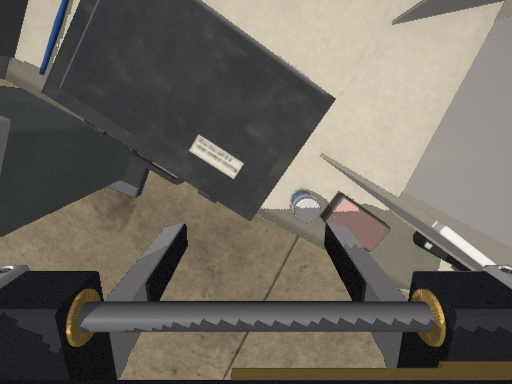

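Top view: holder near (197,194) with the red rod top at (194,188); box centred near (305,167), slot at (301,149), pull ending at (321,213); blue paint at (228,148); eraser at (250,237). The small red rod (171,231) and the white one (206,241) are look-alikes.

```bash
cat > h.py <<'E'
import numpy as np,cv2
from scipy.spatial.transform import Rotation as R
from station import ctrl,vision
np.set_printoptions(precision=4,suppress=True)
def cam(name,obs=None):
    p=vision.camera_params(name); f=192/np.tan(np.radians(p['fov_y']/2))
    if name=='wrist':
        o=obs; Rt=R.from_euler('xyz',o['eef_rot']).as_matrix(); M=np.array(p['mount'])
        Rc=Rt@M[:3,:3]; oc=np.array(o['ee_pos'])+Rt@M[:3,3]
    else:
        Rc=R.from_euler('xyz',p['attitude']).as_matrix(); oc=np.array(p['origin'])
    return dict(f=f,cx=p['cx'],cy=p['cy'],R=Rc,o=oc)
def ray(c,u,v):
    d=np.stack([(np.asarray(u,float)-c['cx'])/c['f'],-(np.asarray(v,float)-c['cy'])/c['f'],-np.ones(np.shape(u))],-1)
    return d@c['R'].T
def onz(c,u,v,z):
    d=ray(c,u,v); return c['o']+d*((z-c['o'][2])/d[...,2])[...,None]
def pts(c,d):
    v,u=np.indices(d.shape); return c['o']+ray(c,u,v)*d[...,None]
def proj(c,P):
    q=(np.asarray(P)-c['o'])@c['R']; return np.stack([c['cx']-c['f']*q[...,0]/q[...,2],c['cy']+c['f']*q[...,1]/q[...,2]],-1)
E
python3 - <<'E'
from h import *
for n in ["top","scene"]:
    im=cv2.imread(f"pics/{n}0.png"); d=np.load(f"pics/{n}0.npy"); c=cam(n); P=pts(c,d)
    cv2.imwrite(f"pics/{n}0z.png",cv2.resize(im[120:260,150:360] if n=="top" else im[160:310,120:320],None,fx=3.8,fy=3.8,interpolation=cv2.INTER_CUBIC)) 
    L={"top":[(194,188),(205,203),(305,175),(301,149),(320,212),(228,148),(250,237),(171,231),(206,241),(240,180),(270,110)],"scene":[(215,222),(218,255),(262,180),(290,198),(190,222),(240,262),(272,232),(260,230)]}[n]
    for u,v in L: print(n,u,v,P[v,u])
E
```

```text
top 194 188 [0.5147 0.417  0.1114]
top 205 203 [0.4969 0.397  0.0666]
top 305 175 [0.5852 0.2131 0.0649]
top 301 149 [0.6441 0.2274 0.0394]
top 320 212 [0.5198 0.1718 0.0488]
top 228 148 [0.6149 0.3729 0.0626]
top 250 237 [0.4516 0.3007 0.0128]
top 171 231 [0.4314 0.4494 0.0774]
top 206 241 [0.4217 0.3771 0.1063]
top 240 180 [0.5671 0.3418 0.0014]
top 270 110 [0.7284 0.3043 0.0073]
scene 215 222 [0.5113 0.4231 0.0934]
scene 218 255 [0.4944 0.4381 0.0422]
scene 262 180 [0.5931 0.187  0.0664]
scene 290 198 [0.5287 0.1736 0.036 ]
scene 190 222 [0.6118 0.3883 0.0458]
scene 240 262 [0.4294 0.4568 0.0636]
scene 272 232 [0.4191 0.3863 0.0882]
scene 260 230 [0.535  0.2711 0.0004]
```

```bash
python3 - <<'E'
from h import *
im=cv2.imread("pics/top0.png"); d=np.load("pics/top0.npy"); c=cam("top"); P=pts(c,d); Z=P[...,2]
hsv=cv2.cvtColor(im,cv2.COLOR_BGR2HSV)
H,S,V=cv2.split(hsv)
roi=np.zeros(H.shape,bool); roi[115:230,255:360]=1
# lid by colour + depth
m=(roi&(Z>0.055)&(Z<0.08)&(np.abs(H.astype(int)-110)<25)).astype(np.uint8)
y=(roi&(np.abs(H.astype(int)-26)<8)&(S>120)&(V>100)).astype(np.uint8)
for nm,mm in(("lid",m),("yellow",y)):
    k,_=cv2.findContours(mm,cv2.RETR_EXTERNAL,cv2.CHAIN_APPROX_NONE); k=max(k,key=cv2.contourArea)
    k=cv2.convexHull(k)
    W=onz(c,k[:,0,0],k[:,0,1],0.066)
    r=cv2.minAreaRect((W[:,:2]*1000).astype(np.float32)); print(nm,r, mm.sum(), Z[mm>0].mean())
# holder wood
w=(np.abs(H.astype(int)-14)<8)&(S>70); roi[:]=0; roi[170:215,175:220]=1
mm=(w&roi&(abs(Z-0.062)<.012)).astype(np.uint8)
k,_=cv2.findContours(mm,cv2.RETR_EXTERNAL,cv2.CHAIN_APPROX_NONE); k=cv2.convexHull(max(k,key=cv2.contourArea))
W=onz(c,k[:,0,0],k[:,0,1],0.062); print("holder",cv2.minAreaRect((W[:,:2]*1000).astype(np.float32)),Z[mm>0].mean())
red=((H<8)|(H>172))&(S>120)&roi
v,u=np.nonzero(red&(Z>.11)); print("red",u.mean(),v.mean(),Z[v,u].max(),Z[v,u].mean(),onz(c,u.mean(),v.mean(),Z[v,u].mean()))
E
```

```text
lid ((605.1791381835938, 214.43157958984375), (121.28426361083984, 131.49403381347656), 28.278894424438477) 3685 0.06605450329545673
yellow ((638.0120239257812, 230.90988159179688), (18.158554077148438, 42.65778732299805), 28.535240173339844) 83 0.06664389370847947
holder ((514.2449340820312, 419.12481689453125), (52.15189743041992, 50.68560028076172), 19.333919525146484) 0.06216833324120188
red 193.0 187.92857142857142 1.020505797854983 0.14421475874337017 [0.5087 0.4138 0.1442]
```

View pics/top0z.png

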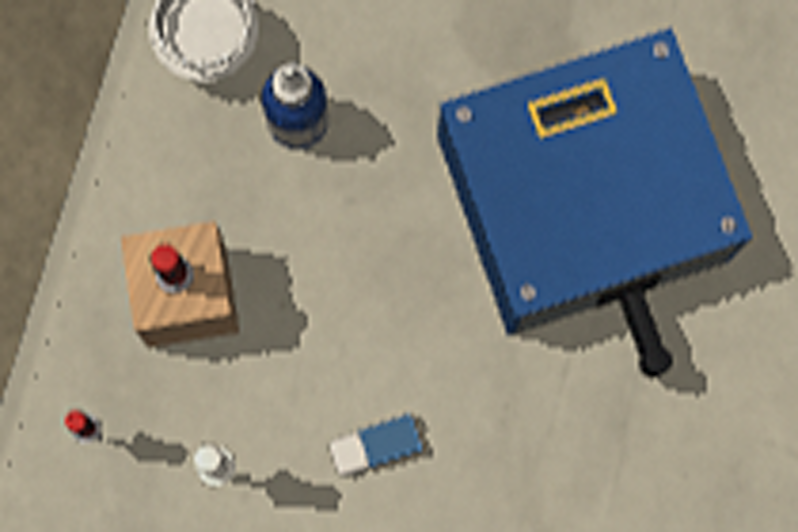

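View pics/scene0z.png

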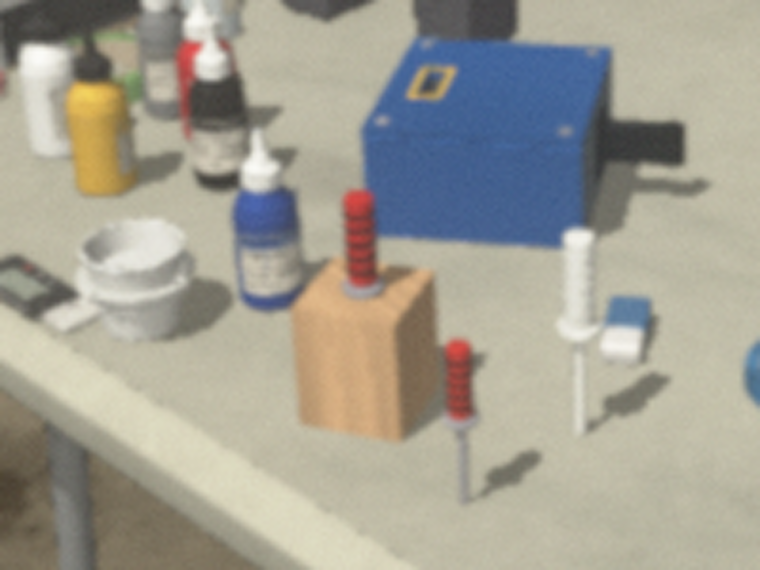

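```bash
python3 - <<'E'
from h import *
c=cam("top"); print("base px",proj(c,[[0,0,0],[0,0,.3],[.223,-.503,.2]]))
o=ctrl.get_obs()
Ps=[]
for n in ["top","scene","wrist"]:
    d=np.load(f"pics/{n}0.npy"); cc=cam(n,o); P=pts(cc,d); Ps.append(P[(d>0)])
    if n=="wrist":
        Ps[-1]=P[:200][d[:200]>0]
P=np.concatenate(Ps)
# max-height grid, 5cm
print("rows x=0..0.9 step .05; cols y=-0.7..0.7 (cm heights)")
xs=np.arange(-.1,.95,.05); ys=np.arange(-.75,.75,.05)
print("      "+" ".join(f"{int(round(y*100)):4d}" for y in ys))
for x in xs:
    r=[]
    for y in ys:
        m=(P[:,0]>=x)&(P[:,0]<x+.05)&(P[:,1]>=y)&(P[:,1]<y+.05)
        r.append(f"{int(round(P[m,2].max()*100)):4d}" if m.sum()>2 else "   .")
    print(f"{x:5.2f} "+" ".join(r))
E
```

```text
base px [[369.0046 505.0814]
 [423.6292 607.221 ]
 [746.5296 461.8955]]
rows x=0..0.9 step .05; cols y=-0.7..0.7 (cm heights)
       -75  -70  -65  -60  -55  -50  -45  -40  -35  -30  -25  -20  -15  -10   -5    0    5   10   15   20   25   30   35   40   45   50   55   60   65   70
-0.10    .    .    .    .    .    .  -74  -73  -73  -74  -74  -63  -20    .    .    .    .    .    .    .    .    .    .    .    .    .    .    .    .    .
-0.05    .    .    .    .    .    .    .    .    .    .  -74  -63   -9    .    .    .    .    .    .    .    .    .    .    .    .    .    .    .    .    .
 0.00    .    .    .    .    .    .    .    .    .    .    .    .   -8    .    .    .    .    .  -74  -73  -73  -73  -73  -73  -51  -67  -41    .    .    .
 0.05    .    .    .    .    .    .    .    .    .    .    .   -2   -8    .    .    .    .    0    0  -73  -73  -73  -73  -73    9   10  -10   -9   -3    2
 0.10    .    .    .    .    .    .    .    .    .    .    .   -1   -8    0    0    0   16   26    0  -72  -73  -73  -73  -73    6  -30  -10    7    7    2
 0.15    .  -73  -74  -73    0    6   
[... 1757 characters left out ...]
5   26   26   25    1    1   10    9    1    1    2    .    .    .  -73  -73
 0.75    .    .    .    .    .    .    .    .    .    .   20   19   18    2   26   27   27   26    1    8   10   10    8    1    1    .    .    .  -73  -73
 0.80    .    .    .    .    .    .    .    .    .    .   14   18   17   16   26   27   27   26    1   10   10    9    7    1    1    .    .  -73  -72  -73
 0.85    .    .    .    .    .    .    .    .    .    .    .    .   13   15   25   26   26   25    9   10    8   10    6    1    0    .    .  -73  -73  -73
 0.90    .    .    .    .    .    .    .    .    .    .    .    4   11   11   23   23   21   22   12    2    5    5    6    1    0    .    .  -73  -73  -72
```

Request:
step_arm(steps=[{"z": -0.04,"claw": 0.06},{"z": -0.04},{"z": -0.04,"az": -4.5},{"z": -0.01,"x": 0.02,"y": -0.02},{"x": 0.028,"y": -0.028}])

```text
validation failed for argument at $.st...
```

Request:
step_arm(steps=[{"x": 0.0,"y": 0.0,"z": -0.04,"ax": 0.0,"ay": 0.0,"az": 0.0,"claw": 0.06},{"x": 0.0,"y": 0.0,"z": -0.04,"ax": 0.0,"ay": 0.0,"az": 0.0,"claw": 0.06},{"x": 0.0,"y": 0.0,"z": -0.04,"ax": 0.0,"ay": 0.0,"az": -4.5,"claw": 0.06}])

```text
time_s: 0.4
ee_pos: [0.2216, -0.5003, 0.3192]
eef_rot: [-3.123, -0.003, 0.494]
force: [0.1, 0.2, -0.3]
grip_width: 0.0773
```

Request:
step_arm(steps=[{"x": 0.02,"y": -0.02,"z": -0.01,"ax": 0,"ay": 0,"az": 0,"claw": 0.06},{"x": 0.028,"y": -0.028,"z": 0,"ax": 0,"ay": 0,"az": 0,"claw": 0.06},{"x": 0.028,"y": -0.028,"z": 0,"ax": 0,"ay": 0,"az": 0,"claw": 0.06},{"x": 0.028,"y": -0.028,"z": 0,"ax": 0,"ay": 0,"az": 0,"claw": 0.06},{"x": 0.028,"y": -0.028,"z": 0,"ax": 0,"ay": 0,"az": 0,"claw": 0.06}])

```text
time_s: 0.82
ee_pos: [0.2744, -0.3212, 0.3381]
eef_rot: [-3.133, -0.001, 0.492]
force: [1.5, 0.4, 0.3]
grip_width: 0.0601
```

Request:
step_arm(steps=[{"x": 0.028,"y": -0.028,"z": 0,"ax": 0,"ay": 0,"az": 0,"claw": 0.06},{"x": 0.028,"y": -0.028,"z": 0,"ax": 0,"ay": 0,"az": 0,"claw": 0.06},{"x": 0.028,"y": -0.028,"z": 0,"ax": 0,"ay": 0,"az": 0,"claw": 0.06},{"x": 0.028,"y": -0.028,"z": 0,"ax": 0,"ay": 0,"az": 0,"claw": 0.06},{"x": 0.028,"y": -0.028,"z": 0,"ax": 0,"ay": 0,"az": 0,"claw": 0.06}])

```text
time_s: 1.23
ee_pos: [0.331, -0.1222, 0.3393]
eef_rot: [-3.134, -0.002, 0.489]
force: [0.5, -0.7, 0.1]
grip_width: 0.0598
```

Request:
step_arm(steps=[{"x": 0.029,"y": -0.0275,"z": 0,"ax": 0,"ay": 0,"az": 0,"claw": 0.06},{"x": 0.029,"y": -0.0275,"z": 0,"ax": 0,"ay": 0,"az": 0,"claw": 0.06},{"x": 0.029,"y": -0.0275,"z": 0,"ax": 0,"ay": 0,"az": 0,"claw": 0.06},{"x": 0.029,"y": -0.0275,"z": 0,"ax": 0,"ay": 0,"az": 0,"claw": 0.06},{"x": 0.029,"y": -0.0275,"z": 0,"ax": 0,"ay": 0,"az": 0,"claw": 0.06}])

```text
time_s: 1.65
ee_pos: [0.3934, 0.0769, 0.3415]
eef_rot: [-3.136, -0.005, 0.488]
force: [0.8, -1.0, -0.2]
grip_width: 0.0599
```

Request:
step_arm(steps=[{"x": 0.029,"y": -0.0275,"z": 0,"ax": 0,"ay": 0,"az": 0,"claw": 0.06},{"x": 0.029,"y": -0.0275,"z": 0,"ax": 0,"ay": 0,"az": 0,"claw": 0.06},{"x": 0.029,"y": -0.0275,"z": 0,"ax": 0,"ay": 0,"az": 0,"claw": 0.06},{"x": 0.029,"y": -0.0275,"z": 0,"ax": 0,"ay": 0,"az": 0,"claw": 0.06},{"x": 0.01,"y": -0.01,"z": 0,"ax": 0,"ay": 0,"az": 0,"claw": 0.06}])

```text
time_s: 2.07
ee_pos: [0.4477, 0.2534, 0.3416]
eef_rot: [-3.135, -0.004, 0.493]
force: [-0.1, -0.2, -1.4]
grip_width: 0.0599
```

Request:
step_arm(steps=[{"x": 0.03,"y": -0.025,"z": 0,"ax": 0,"ay": 0,"az": 0,"claw": 0.06},{"x": 0.03,"y": -0.025,"z": 0,"ax": 0,"ay": 0,"az": 0,"claw": 0.06},{"x": 0.03,"y": -0.025,"z": 0,"ax": 0,"ay": 0,"az": 0,"claw": 0.06},{"x": 0.03,"y": -0.025,"z": 0,"ax": 0,"ay": 0,"az": 0,"claw": 0.06},{"x": 0.016,"y": -0.014,"z": 0,"ax": 0,"ay": 0,"az": 0,"claw": 0.06}])

```text
time_s: 2.48
ee_pos: [0.5135, 0.4258, 0.3409]
eef_rot: [-3.136, -0.002, 0.494]
force: [-0.4, -0.2, -1.0]
grip_width: 0.0599
```

Request:
step_arm(steps=[{"x": 0,"y": 0,"z": 0.02,"ax": 0,"ay": 0,"az": 0,"claw": 0.06},{"x": 0,"y": 0,"z": 0.04,"ax": 0,"ay": 0,"az": 0,"claw": 0.06},{"x": 0,"y": 0,"z": 0.04,"ax": 0,"ay": 0,"az": 0,"claw": 0.06},{"x": 0,"y": 0,"z": 0.03,"ax": 0,"ay": 0,"az": 0,"claw": 0.06},{"x": 0,"y": 0,"z": 0,"ax": 0,"ay": 0,"az": 0,"claw": 0.06}])

```text
time_s: 2.9
ee_pos: [0.5134, 0.4324, 0.2024]
eef_rot: [-3.136, -0.001, 0.499]
force: [0.0, -0.5, -0.6]
grip_width: 0.0602
```

```bash
python3 - <<'E'
from h import *
o=ctrl.get_obs(); p,d=vision.camera("wrist"); cv2.imwrite("pics/w1.png",p[:,:,::-1]); np.save("pics/w1.npy",d); np.save("pics/w1o.npy",np.r_[o['ee_pos'],o['eef_rot']])
print(o['ee_pos'],o['eef_rot'],o['qpos'])
c=cam("wrist",o); print(proj(c,[[.514,.4185,.112],[.514,.4185,.062],[.638,.231,.066],[.605,.2145,.066]]))
E
```

```text
[0.5134 0.4324 0.2024] [-3.1359 -0.0006  0.4988] [0.6432 0.5798 1.1312 0.0056 1.4291 1.7144]
[[267.4853 204.6014]
 [266.0065 191.5556]
 [464.739  176.5489]
 [457.3079 207.5918]]
```

View pics/w1.png

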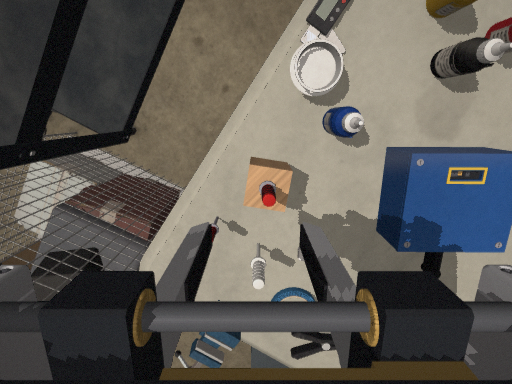

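Wrist view: rod top at about (268,200), holder top around (270,183), slot at (467,176), bottle at (345,121) – all within a few pixels of the predictions. Refine.

```bash
python3 - <<'E'
from h import *
im=cv2.imread("pics/w1.png"); d=np.load("pics/w1.npy"); q=np.load("pics/w1o.npy"); c=cam("wrist",dict(ee_pos=q[:3],eef_rot=q[3:])); P=pts(c,d); Z=P[...,2]
H,S,V=[a.astype(int) for a in cv2.split(cv2.cvtColor(im,cv2.COLOR_BGR2HSV))]
def box(m,x0,x1,y0,y1):
    r=np.zeros(m.shape,bool); r[y0:y1,x0:x1]=1; return (m&r)
y=box((abs(H-26)<9)&(S>110)&(V>90),440,500,155,195).astype(np.uint8)
k,_=cv2.findContours(y,cv2.RETR_EXTERNAL,cv2.CHAIN_APPROX_NONE); k=cv2.convexHull(np.concatenate(k))
W=onz(c,k[:,0,0],k[:,0,1],.066); print("slot",cv2.minAreaRect((W[:,:2]*1000).astype(np.float32)))
b=box((abs(H-108)<20)&(S>120)&(abs(Z-.066)<.006),370,512,140,262).astype(np.uint8)
k,_=cv2.findContours(b,cv2.RETR_EXTERNAL,cv2.CHAIN_APPROX_NONE); k=cv2.convexHull(np.concatenate(k))
W=onz(c,k[:,0,0],k[:,0,1],.066); print("lid",cv2.minAreaRect((W[:,:2]*1000).astype(np.float32)),Z[b>0].mean())
w=box((abs(H-14)<9)&(S>60)&(abs(Z-.062)<.006),235,300,145,215).astype(np.uint8)
k,_=cv2.findContours(w,cv2.RETR_EXTERNAL,cv2.CHAIN_APPROX_NONE); k=cv2.convexHull(np.concatenate(k))
W=onz(c,k[:,0,0],k[:,0,1],.062); print("holder",cv2.minAreaRect((W[:,:2]*1000).astype(np.float32)),Z[w>0].mean())
r=box(((H<8)|(H>172))&(S>120)&(Z>.107),255,285,165,220)
print("rod top",r.sum(),P[r].mean(0),P[r].min(0),P[r].max(0))
cv2.imwrite("pics/w1z.png",cv2.resize(im[150:220,235:300],None,fx=8,fy=8,interpolation=cv2.INTER_CUBIC))
E
```

```text
slot ((639.8260498046875, 230.04067993164062), (17.252729415893555, 43.305458068847656), 28.695371627807617)
lid ((608.6626586914062, 215.87197875976562), (119.04481506347656, 132.91537475585938), 28.67595672607422) 0.06586714094742444
holder ((518.5639038085938, 419.4602966308594), (51.14238357543945, 49.98419189453125), 19.435922622680664) 0.062089513352502713
rod top 144 [0.5185 0.4197 0.1098] [0.5115 0.4128 0.107 ] [0.525  0.4256 0.1114]
```

View pics/w1z.png

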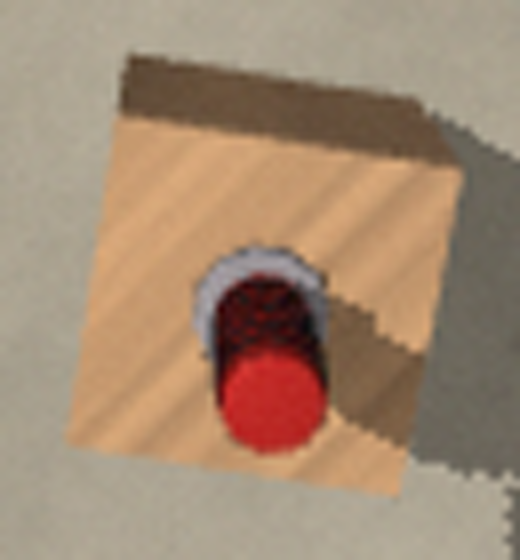

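Request:
step_arm(steps=[{"x": -0.003,"y": 0.013,"z": 0.02,"ax": 0,"ay": 0,"az": 0,"claw": 0.06},{"x": 0,"y": 0,"z": 0.02,"ax": 0,"ay": 0,"az": 0,"claw": 0.06},{"x": 0,"y": 0,"z": 0.02,"ax": 0,"ay": 0,"az": 0,"claw": 0.06},{"x": 0,"y": 0,"z": 0,"ax": 0,"ay": 0,"az": 0,"claw": 0.06},{"x": 0,"y": 0,"z": 0,"ax": 0,"ay": 0,"az": 0,"claw": 0.06}])

```text
time_s: 3.37
ee_pos: [0.5217, 0.4223, 0.1572]
eef_rot: [-3.134, -0.018, 0.498]
force: [0.5, 0.0, -0.2]
grip_width: 0.0595
```

```bash
cat > w.py <<'E'
import sys
from h import *
n=sys.argv[1]
o=ctrl.get_obs(); p,d=vision.camera("wrist"); im=p[:,:,::-1].copy(); cv2.imwrite(f"pics/{n}.png",im); np.save(f"pics/{n}.npy",d); np.save(f"pics/{n}o.npy",np.r_[o['ee_pos'],o['eef_rot']])
print(o['ee_pos'],o['eef_rot'],o['force'])
E
python3 w.py w2; python3 - <<'E'
from h import *
im=cv2.imread("pics/w2.png"); d=np.load("pics/w2.npy"); q=np.load("pics/w2o.npy"); c=cam("wrist",dict(ee_pos=q[:3],eef_rot=q[3:])); P=pts(c,d); Z=P[...,2]
H,S,V=[a.astype(int) for a in cv2.split(cv2.cvtColor(im,cv2.COLOR_BGR2HSV))]
g=np.hypot(P[...,0]-.517,P[...,1]-.419)
r=((H<8)|(H>172))&(S>120)&(abs(Z-.112)<.003)&(g<.02)
print("rod top",r.sum(),P[r].mean(0),P[r].min(0),P[r].max(0))
r=r.astype(np.uint8); k,_=cv2.findContours(r,cv2.RETR_EXTERNAL,cv2.CHAIN_APPROX_NONE); k=max(k,key=cv2.contourArea); print(cv2.minEnclosingCircle(k),onz(c,*cv2.minEnclosingCircle(k)[0],.111))
w=((abs(H-14)<9)&(S>60)&(abs(Z-.062)<.006)&(g<.045)).astype(np.uint8)
k,_=cv2.findContours(w,cv2.RETR_EXTERNAL,cv2.CHAIN_APPROX_NONE); k=cv2.convexHull(np.concatenate(k))
W=onz(c,k[:,0,0],k[:,0,1],.062); print("holder",cv2.minAreaRect((W[:,:2]*1000).astype(np.float32)),Z[w>0].mean())
E
```

```text
[0.5217 0.4223 0.1572] [-3.1336 -0.0179  0.4984] [ 0.5024  0.0087 -0.1694]
rod top 162 [0.5183 0.4193 0.1101] [0.5119 0.4129 0.109 ] [0.5246 0.4254 0.1119]
((255.8333282470703, 218.75), 7.511670112609863) [0.5188 0.4196 0.111 ]
holder ((518.548583984375, 419.38580322265625), (51.25090408325195, 49.95937728881836), 19.704015731811523) 0.06209139292413965
```

View pics/w2.png

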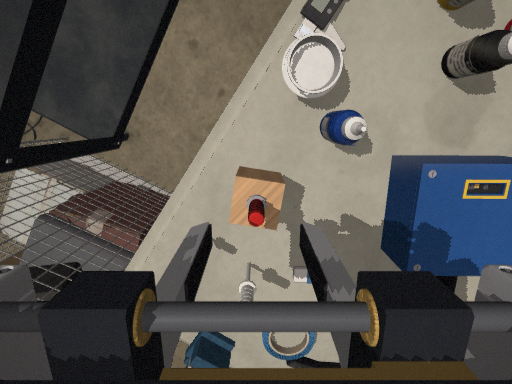

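```bash
cat > g.py <<'E'
import sys
from h import *
# usage: g.py x y z [yaw]
def delta(t,yaw=.4985):
    o=ctrl.get_obs(); Rt=R.from_euler('xyz',o['eef_rot']); Rg=R.from_euler('xyz',[np.pi,0,yaw])
    dp=Rt.inv().apply(np.array(t)-o['ee_pos']); rv=(Rt.inv()*Rg).as_rotvec(degrees=True)
    print("now",o['ee_pos'],o['eef_rot'],"t %.2f"%o['time_s'],"F",o['force'],"w %.4f"%o['grip_width']); print("tool d mm",np.round(dp*1000,1),"rot deg",np.round(rv,2))
if __name__=="__main__": a=[float(v) for v in sys.argv[1:]]; delta(a[:3],*a[3:])
E
python3 g.py .5183 .4194 .12
```

```text
now [0.5217 0.4224 0.1572] [-3.1336 -0.018   0.4985] t 3.42 F [ 0.2181 -0.1974 -0.0363] w 0.0597
tool d mm [-5.1  1.3 37.1] rot deg [-0.46 -1.03  0.01]
```

Request:
step_arm(steps=[{"x": -0.004,"y": 0.001,"z": 0.01,"ax": -0.46,"ay": -1.03,"az": 0,"claw": 0.05},{"x": 0,"y": 0,"z": 0.01,"ax": 0,"ay": 0,"az": 0,"claw": 0.05},{"x": 0,"y": 0,"z": 0,"ax": 0,"ay": 0,"az": 0,"claw": 0.05}])

```text
time_s: 3.67
ee_pos: [0.5199, 0.4206, 0.1409]
eef_rot: [3.142, -0.005, 0.499]
force: [1.0, 0.7, -0.6]
grip_width: 0.05
```

```bash
python3 g.py .5183 .4194 .12
```

```text
now [0.5199 0.4206 0.1409] [ 3.1415 -0.0048  0.4987] t 3.67 F [ 0.9939  0.6775 -0.6063] w 0.0500
tool d mm [-2.1  0.3 20.9] rot deg [ 0.   -0.28  0.01]
```

Request:
step_arm(steps=[{"x": -0.002,"y": 0,"z": 0.02,"ax": 0,"ay": -0.3,"az": 0,"claw": 0.05},{"x": 0,"y": 0,"z": 0.02,"ax": 0,"ay": 0,"az": 0,"claw": 0.05},{"x": 0,"y": 0,"z": 0.01,"ax": 0,"ay": 0,"az": 0,"claw": 0.05},{"x": 0,"y": 0,"z": 0.01,"ax": 0,"ay": 0,"az": 0,"claw": 0.05},{"x": 0,"y": 0,"z": 0.0,"ax": 0,"ay": 0,"az": 0,"claw": 0.05}])

```text
time_s: 4.08
ee_pos: [0.5189, 0.4207, 0.0808]
eef_rot: [-3.141, -0.003, 0.499]
force: [-0.7, -0.8, -0.4]
grip_width: 0.0498
```

```bash
python3 g.py .5183 .4194 .073
```

```text
now [0.5189 0.4207 0.0808] [-3.1413 -0.0029  0.4993] t 4.08 F [-0.6661 -0.8378 -0.3993] w 0.0498
tool d mm [-1.2  0.9  7.8] rot deg [-0.02 -0.17  0.04]
```

Request:
step_arm(steps=[{"x": -0.001,"y": 0.001,"z": 0.008,"ax": 0,"ay": -0.2,"az": 0,"claw": 0.05},{"x": 0,"y": 0,"z": 0,"ax": 0,"ay": 0,"az": 0,"claw": 0.05},{"x": 0,"y": 0,"z": 0,"ax": 0,"ay": 0,"az": 0,"claw": 0.03}], grip_force=30)

```text
time_s: 4.33
ee_pos: [0.5191, 0.4197, 0.0736]
eef_rot: [-3.141, -0.001, 0.499]
force: [-0.4, 0.5, 0.3]
grip_width: 0.0458
```

```bash
python3 g.py .5183 .4194 .073; python3 w.py w3
```

```text
now [0.5191 0.4197 0.0736] [-3.1411 -0.0007  0.4993] t 4.33 F [-0.427   0.5207  0.2688] w 0.0458
tool d mm [-0.9 -0.1  0.6] rot deg [-0.03 -0.04  0.04]
[0.5191 0.4197 0.0736] [-3.1411 -0.0007  0.4993] [-0.427   0.5207  0.2688]
```

View pics/w3.png

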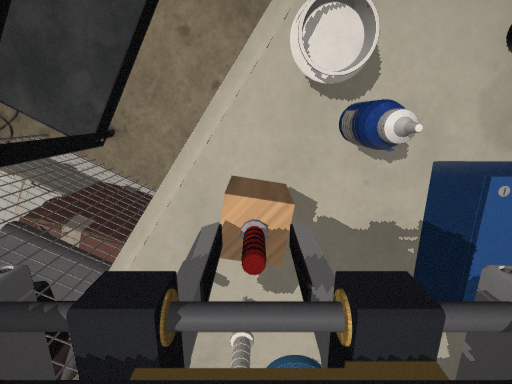

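Rod top at (253,262) sits centrally between the fingers. Close.

Request:
step_arm(steps=[{"x": 0,"y": 0,"z": 0,"ax": 0,"ay": 0,"az": 0,"claw": 0.0},{"x": 0,"y": 0,"z": 0,"ax": 0,"ay": 0,"az": 0,"claw": 0.0},{"x": 0,"y": 0,"z": 0,"ax": 0,"ay": 0,"az": 0,"claw": 0.0},{"x": 0,"y": 0,"z": 0,"ax": 0,"ay": 0,"az": 0,"claw": 0.0},{"x": 0,"y": 0,"z": 0,"ax": 0,"ay": 0,"az": 0,"claw": 0.0}], grip_force=40)

```text
time_s: 4.8
ee_pos: [0.5197, 0.4201, 0.0755]
eef_rot: [-3.141, -0.003, 0.499]
force: [-0.2, 0.1, -0.2]
grip_width: 0.0134
```

```bash
python3 g.py .5183 .4194 .073
```

```text
now [0.5197 0.4201 0.0755] [-3.1408 -0.0033  0.4992] t 4.80 F [-0.1856  0.0802 -0.2433] w 0.0134
tool d mm [-1.6 -0.   2.5] rot deg [-0.05 -0.19  0.04]
```

Request:
step_arm(steps=[{"x": 0,"y": 0,"z": -0.01,"ax": 0,"ay": -0.2,"az": 0,"claw": 0.0},{"x": 0,"y": 0,"z": -0.02,"ax": 0,"ay": 0,"az": 0,"claw": 0.0},{"x": 0,"y": 0,"z": -0.025,"ax": 0,"ay": 0,"az": 0,"claw": 0.0},{"x": 0,"y": 0,"z": -0.025,"ax": 0,"ay": 0,"az": 0,"claw": 0.0},{"x": 0,"y": 0,"z": -0.025,"ax": 0,"ay": 0,"az": 0,"claw": 0.0}])

```text
time_s: 5.22
ee_pos: [0.5178, 0.4186, 0.1807]
eef_rot: [3.141, 0.011, 0.499]
force: [0.4, -0.1, -0.8]
grip_width: 0.0132
```

```bash
python3 g.py .62 .22 .19; python3 w.py w4
```

```text
now [0.5178 0.4186 0.1807] [3.141  0.0115 0.4993] t 5.22 F [ 0.4092 -0.0842 -0.8297] w 0.0132
tool d mm [ -5.5 223.3  -9.1] rot deg [0.03 0.66 0.05]
[0.5178 0.4186 0.1807] [3.141  0.0115 0.4993] [ 0.4092 -0.0842 -0.8297]
```

View pics/w4.png

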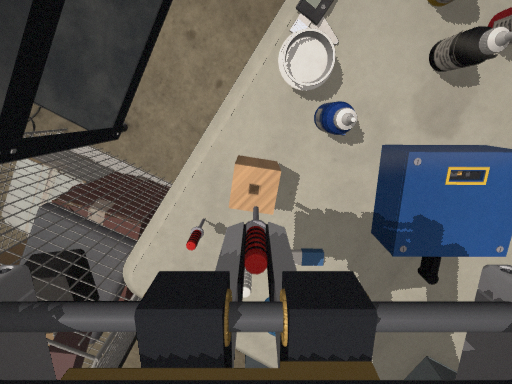

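```bash
python3 - <<'E'
from h import *
im=cv2.imread("pics/w4.png"); d=np.load("pics/w4.npy"); q=np.load("pics/w4o.npy"); c=cam("wrist",dict(ee_pos=q[:3],eef_rot=q[3:])); P=pts(c,d); Z=P[...,2]
H,S,V=[a.astype(int) for a in cv2.split(cv2.cvtColor(im,cv2.COLOR_BGR2HSV))]
yy=np.zeros(H.shape,bool); yy[155:195,430:505]=1
y=((abs(H-26)<9)&(S>110)&(V>90)&yy).astype(np.uint8)
k,_=cv2.findContours(y,cv2.RETR_EXTERNAL,cv2.CHAIN_APPROX_NONE); k=cv2.convexHull(np.concatenate(k))
W=onz(c,k[:,0,0],k[:,0,1],.066); r=cv2.minAreaRect((W[:,:2]*1000).astype(np.float32)); print("slot",r)
b=((abs(H-14)<9)&(V<110)&(abs(np.indices(H.shape)[0]-188)<9)&(abs(np.indices(H.shape)[1]-254)<9)).astype(np.uint8)
k,_=cv2.findContours(b,cv2.RETR_EXTERNAL,cv2.CHAIN_APPROX_NONE); k=max(k,key=cv2.contourArea); W=onz(c,k[:,0,0],k[:,0,1],.062); print("hole",cv2.minAreaRect((W[:,:2]*1000).astype(np.float32)))
Rt=R.from_euler('xyz',q[3:]).as_matrix()
T=(P-q[:3])@Rt
for v in range(200,232,2): print(v,[(u,*np.round(T[v,u]*1000,1)) for u in (254,256,258)])
print("proj tip", proj(c,q[:3]+Rt@np.array([0,0,.0685])))
cv2.imwrite("pics/w4z.png",cv2.resize(im[170:290,205:305],None,fx=6,fy=5,interpolation=cv2.INTER_CUBIC))
E
```

```text
slot ((640.01171875, 230.08740234375), (18.322830200195312, 43.388031005859375), 28.658842086791992)
hole ((518.4702758789062, 420.02484130859375), (9.520060539245605, 9.491558074951172), 20.274011611938477)
200 [(254, np.float64(-9.9), np.float64(-0.6), np.float64(118.4)), (256, np.float64(-9.9), np.float64(1.6), np.float64(118.2)), (258, np.float64(-9.6), np.float64(3.8), np.float64(117.4))]
202 [(254, np.float64(-12.3), np.float64(-0.6), np.float64(118.6)), (256, np.float64(-12.2), np.float64(1.6), np.float64(118.5)), (258, np.float64(-12.4), np.float64(3.8), np.float64(118.9))]
204 [(254, np.float64(-14.8), np.float64(-0.6), np.float64(119.1)), (256, np.float64(-14.2), np.float64(1.6), np.float64(117.3)), (258, np.float64(-15.0), np.float64(3.8), np.float64(119.8))]
206 [(254, np.float64(-16.9), np.float64(-0.6), np.float64(118.6)), (256, np.float64(0.1), np.float64(1.5), np.float64(66.2)), (258, np.float64(-16.8), np.float64(3.8), np.float64(118.2))]
208 [(254, np.float64(-0.1), np.float64(-0.2), np.float64(61.1)), (256, np.float64(0.1), np.float64(1.5), np.float64(60.5)), (258,
[... 1383 characters left out ...]
.float64(8.6)), (256, np.float64(5.6), np.float64(1.5), np.float64(8.3)), (258, np.float64(5.6), np.float64(2.9), np.float64(8.3))]
226 [(254, np.float64(4.6), np.float64(0.1), np.float64(6.9)), (256, np.float64(4.6), np.float64(1.5), np.float64(7.0)), (258, np.float64(4.7), np.float64(2.9), np.float64(6.9))]
228 [(254, np.float64(5.2), np.float64(0.1), np.float64(1.8)), (256, np.float64(5.5), np.float64(1.5), np.float64(1.1)), (258, np.float64(5.4), np.float64(2.8), np.float64(1.3))]
230 [(254, np.float64(5.0), np.float64(0.1), np.float64(-1.2)), (256, np.float64(4.7), np.float64(1.5), np.float64(-0.6)), (258, np.float64(4.5), np.float64(2.8), np.float64(-0.0))]
proj tip [254.3084 205.3588]
```

View pics/w4z.png

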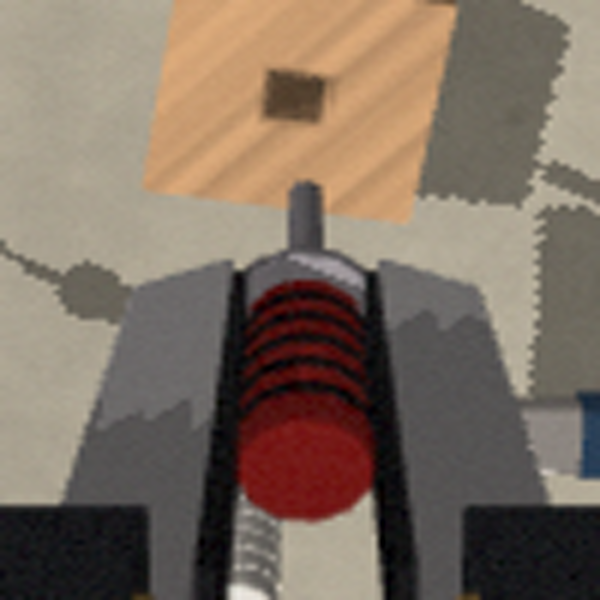

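```bash
python3 g.py .6414 .2324 .185
```

```text
now [0.5192 0.4196 0.187 ] [-3.1412  0.0035  0.4993] t 5.27 F [0.0207 0.2599 4.9452] w 0.0133
tool d mm [ 17.6 222.9   1.9] rot deg [-0.03  0.2   0.05]
```

Request:
step_arm(steps=[{"x": 0.003,"y": 0.02,"z": 0,"ax": 0,"ay": 0.2,"az": 0,"claw": 0.0},{"x": 0.003,"y": 0.035,"z": 0,"ax": 0,"ay": 0,"az": 0,"claw": 0.0},{"x": 0.003,"y": 0.035,"z": 0,"ax": 0,"ay": 0,"az": 0,"claw": 0.0},{"x": 0.003,"y": 0.035,"z": 0,"ax": 0,"ay": 0,"az": 0,"claw": 0.0},{"x": 0.003,"y": 0.035,"z": 0,"ax": 0,"ay": 0,"az": 0,"claw": 0.0}])

```text
time_s: 5.68
ee_pos: [0.6095, 0.2889, 0.1954]
eef_rot: [-3.14, -0.009, 0.51]
force: [0.6, 0.8, -1.3]
grip_width: 0.0128
```

```bash
python3 g.py .6414 .2324 .170
```

```text
now [0.6095 0.2889 0.1954] [-3.1397 -0.0094  0.5097] t 5.68 F [ 0.6082  0.77   -1.2526] w 0.0128
tool d mm [ 0.1 64.9 25.3] rot deg [-0.11 -0.54  0.64]
```

Request:
step_arm(steps=[{"x": 0,"y": 0.03,"z": 0.005,"ax": 0,"ay": -0.5,"az": 0.6,"claw": 0.0},{"x": 0,"y": 0.02,"z": 0.005,"ax": 0,"ay": 0,"az": 0,"claw": 0.0},{"x": 0,"y": 0.006,"z": 0.005,"ax": 0,"ay": 0,"az": 0,"claw": 0.0},{"x": 0,"y": 0,"z": 0,"ax": 0,"ay": 0,"az": 0,"claw": 0.0},{"x": 0,"y": 0,"z": 0,"ax": 0,"ay": 0,"az": 0,"claw": 0.0}])

```text
time_s: 6.1
ee_pos: [0.6409, 0.2315, 0.1829]
eef_rot: [-3.141, -0.003, 0.492]
force: [-0.2, 0.2, -1.2]
grip_width: 0.0132
```

```bash
python3 g.py .6414 .2324 .15
```

```text
now [0.6409 0.2315 0.1829] [-3.1406 -0.0028  0.4917] t 6.10 F [-0.1867  0.2175 -1.2439] w 0.0132
tool d mm [ 0.8 -0.6 32.9] rot deg [-0.05 -0.16 -0.39]
```

Request:
step_arm(steps=[{"x": 0.001,"y": 0,"z": 0.012,"ax": 0,"ay": -0.2,"az": -0.4,"claw": 0.0},{"x": 0,"y": 0,"z": 0.012,"ax": 0,"ay": 0,"az": 0,"claw": 0.0},{"x": 0,"y": 0,"z": 0.008,"ax": 0,"ay": 0,"az": 0,"claw": 0.0},{"x": 0,"y": 0,"z": 0,"ax": 0,"ay": 0,"az": 0,"claw": 0.0},{"x": 0,"y": 0,"z": 0,"ax": 0,"ay": 0,"az": 0,"claw": 0.0}])

```text
time_s: 6.52
ee_pos: [0.6393, 0.2371, 0.1476]
eef_rot: [-3.14, 0.001, 0.505]
force: [0.3, -0.3, 0.7]
grip_width: 0.0131
```

```bash
python3 g.py .6414 .2324 .15; python3 w.py w5; python3 - <<'E'
from h import *
im=cv2.imread("pics/w5.png"); d=np.load("pics/w5.npy"); q=np.load("pics/w5o.npy"); c=cam("wrist",dict(ee_pos=q[:3],eef_rot=q[3:])); P=pts(c,d)
Rt=R.from_euler('xyz',q[3:]).as_matrix(); T=(P-q[:3])@Rt
H,S,V=[a.astype(int) for a in cv2.split(cv2.cvtColor(im,cv2.COLOR_BGR2HSV))]
I=np.indices(H.shape)
y=((abs(H-26)<9)&(S>110)&(V>90)&(abs(I[0]-200)<35)&(abs(I[1]-255)<60)).astype(np.uint8)
k,_=cv2.findContours(y,cv2.RETR_EXTERNAL,cv2.CHAIN_APPROX_NONE); k=cv2.convexHull(np.concatenate(k))
W=onz(c,k[:,0,0],k[:,0,1],.066); r=cv2.minAreaRect((W[:,:2]*1000).astype(np.float32)); print("slot",r)
s=np.r_[np.array(r[0])/1000,.066]; print("slot in tool mm",(s-q[:3])@Rt*1000)
sh=(abs(T[...,0])<8)&(T[...,2]>25)&(T[...,2]<70)&(abs(T[...,1])<8)
for v in range(195,232,3):
    us=np.nonzero(sh[v])[0]
    if len(us): print(v,us.min(),us.max(),np.round(np.median(T[v,us],0)*1000,1))
cv2.imwrite("pics/w5z.png",cv2.resize(im[160:250,185:325],None,fx=5,fy=5,interpolation=cv2.INTER_CUBIC))
E
```

```text
now [0.6393 0.2371 0.1476] [-3.14    0.0015  0.5052] t 6.52 F [ 0.3139 -0.2866  0.6644] w 0.0131
tool d mm [-0.5  5.1 -2.4] rot deg [-0.09  0.09  0.39]
[0.6393 0.2371 0.1476] [-3.14    0.0015  0.5052] [ 0.3139 -0.2866  0.6644]
slot ((639.689697265625, 230.16648864746094), (18.193885803222656, 42.71526336669922), 29.03456687927246)
slot in tool mm [-2.9454  6.4067 81.6369]
```

View pics/w5z.png

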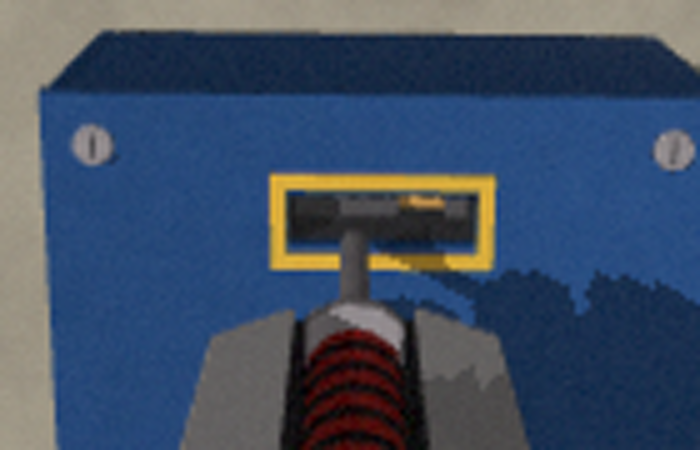

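```bash
python3 - <<'E'
from h import *
im=cv2.imread("pics/w5.png"); d=np.load("pics/w5.npy"); q=np.load("pics/w5o.npy"); c=cam("wrist",dict(ee_pos=q[:3],eef_rot=q[3:])); P=pts(c,d)
Rt=R.from_euler('xyz',q[3:]).as_matrix(); T=(P-q[:3])@Rt
for v in range(202,222,2): print(v,*[np.round(T[v,u]*1000,1) for u in range(252,262,2)])
sl=[(u,v) for u,v in ((250,205),(265,205),(268,200),(255,202),(270,208))]
for u,v in sl: print(u,v,P[v,u]*1000)
print(proj(c,q[:3]+Rt@np.array([-.0023,.0014,.068])))
E
```

```text
202 [ -7.1  -2.5 101.8] [ -7.1  -0.5 101.9] [ -6.8   1.6 100.9] [ -7.    3.7 101.3] [ -7.    5.7 101.5]
204 [-8.  -2.5 97.8] [-7.9 -0.4 97.4] [-8.3  1.6 98.8] [-7.6  3.6 96.4] [-8.   5.7 97.9]
206 [-8.  -2.4 91.2] [-8.1 -0.4 91.7] [ 0.5  1.6 65.2] [-7.7  3.6 90.2] [-7.5  5.6 89.8]
208 [-7.8 -2.3 84.3] [-0.1 -0.2 61.1] [ 0.3  1.5 59.9] [-1.   3.4 63.9] [-8.3  5.5 85.8]
210 [-8.8 -2.3 81. ] [ 0.1 -0.2 55. ] [ 0.1  1.5 55.1] [-1.1  3.3 58.5] [-8.7  5.5 80.9]
212 [-10.7  -2.3  80.6] [ 0.2 -0.2 49.4] [ 0.5  1.5 48.6] [-0.9  3.3 52.5] [-10.9   5.5  81.2]
214 [-13.1  -2.3  81.7] [-0.  -0.1 45.1] [ 0.3  1.5 44.1] [-0.9  3.2 47.5] [-13.3   5.5  82.2]
216 [-15.   -2.3  81.3] [-0.1 -0.1 40.4] [ 0.4  1.5 39.1] [-0.7  3.2 42. ] [-15.    5.5  81.3]
218 [-17.   -2.3  81.2] [-0.  -0.1 35.5] [ 0.6  1.5 33.9] [-1.2  3.2 38.5] [-17.    5.5  81.1]
220 [ 7.3 -1.4 11.7] [ 7.8  0.  10.5] [ 7.5  1.5 11.1] [ 7.7  2.9 10.7] [ 7.1  4.4 12.4]
250 205 [630.3765 237.4322  54.5763]
265 205 [637.3195 223.9649  53.1295]
268 200 [640.0717 221.4114  39.559 ]
255 202 [633.2765 233.3213  46.1534]
270 208 [639.6272 219.9906  62.9513]
[255.8263 207.9122]
```

```bash
python3 - <<'E'
from h import *
im=cv2.imread("pics/w5.png"); d=np.load("pics/w5.npy"); q=np.load("pics/w5o.npy"); c=cam("wrist",dict(ee_pos=q[:3],eef_rot=q[3:])); P=pts(c,d)
s=np.array([.6397,.2302,.066]); Rb=R.from_euler('z',.4985).as_matrix(); B=(P-s)@Rb*1000
for v in range(197,206):
  print(v,[(u,*np.round(B[v,u]).astype(int)) for u in range(243,282,3)])
I=(B[...,2]<-22)&(abs(B[...,0])<7)&(abs(B[...,1])<20); print(B[I])
E
```

```text
197 [(243, np.int64(7), np.int64(17), np.int64(0)), (246, np.int64(7), np.int64(14), np.int64(2)), (249, np.int64(7), np.int64(12), np.int64(0)), (252, np.int64(7), np.int64(9), np.int64(1)), (255, np.int64(7), np.int64(6), np.int64(0)), (258, np.int64(7), np.int64(3), np.int64(0)), (261, np.int64(7), np.int64(0), np.int64(0)), (264, np.int64(7), np.int64(-3), np.int64(1)), (267, np.int64(7), np.int64(-6), np.int64(1)), (270, np.int64(7), np.int64(-9), np.int64(0)), (273, np.int64(7), np.int64(-11), np.int64(0)), (276, np.int64(7), np.int64(-14), np.int64(1)), (279, np.int64(7), np.int64(-17), np.int64(1))]
198 [(243, np.int64(6), np.int64(17), np.int64(0)), (246, np.int64(6), np.int64(14), np.int64(0)), (249, np.int64(6), np.int64(12), np.int64(-1)), (252, np.int64(6), np.int64(9), np.int64(1)), (255, np.int64(6), np.int64(6), np.int64(-1)), (258, np.int64(6), np.int64(3), np.int64(0)), (261, np.int64(6), np.int64(0), np.int64(0)), (264, np.int64(6), np.int64(-3), np.int64(0)), (267, np.int64(6), np.int64(-6), np.int64(1)), (270, np.int64(6), np.int64(-9), np.int64(0)), (273, np.int
[... 4996 characters left out ...]
-26.4048]
 [ -3.5707  -5.7425 -25.3784]
 [ -3.6626  -6.8092 -25.7101]
 [ -3.8754  -7.8968 -26.441 ]
 [ -3.6511  -8.9177 -25.7301]
 [ -4.1047 -10.0532 -27.2553]
 [ -3.739  -11.0452 -26.0778]
 [ -3.4999 -12.0539 -25.3174]
 [ -3.7211 -13.1551 -26.0762]
 [ -4.9534  -4.7398 -26.2675]
 [ -5.0653  -5.812  -26.6606]
 [ -4.7259  -6.8244 -25.5839]
 [ -4.6178  -7.8637 -25.2603]
 [ -4.9699  -8.9756 -26.4358]
 [ -4.7772 -10.0009 -25.8366]
 [ -4.814  -11.0646 -25.9849]
 [ -4.759  -12.1112 -25.8342]
 [ -4.9237  -4.6292 -22.6134]
 [ -5.0001  -5.6843 -22.8869]
 [ -4.8432  -6.7095 -22.4104]
 [ -4.9333  -7.7679 -22.728 ]
 [ -4.9282  -8.8133 -22.7394]
 [ -4.9861  -9.8697 -22.9539]
 [ -5.0841 -13.0325 -23.353 ]]
```

The wrist depth shows the slot floor at −20 mm and a deeper patch (−26 mm) between box y −4.5 and −13.5, so the pocket centre should be near y = −9 mm. I'll aim there and confirm it by feel.

```bash
cat > t.py <<'E'
# tip (in wrist-calibrated tool coords) -> box/slot frame; prints needed tool shift to reach slot coords
import sys
from h import *
S=np.array([.6397,.2302,.066]); Rb=R.from_euler('z',.4985).as_matrix(); TIP=np.array([-.0021,.0014,.068])
o=ctrl.get_obs(); Rt=R.from_euler('xyz',o['eef_rot'])
tip=o['ee_pos']+Rt.apply(TIP); b=(tip-S)@Rb*1000
g=S+Rb@(np.array([float(v) for v in sys.argv[1:4]])/1000)
rv=(Rt.inv()*R.from_euler('xyz',[np.pi,0,.4985])).as_rotvec(degrees=True)
print("t %.2f"%o['time_s'],"tip in slot mm",np.round(b,1),"F",np.round(o['force'],1),"shift mm",np.round(Rt.inv().apply(g-tip)*1000,1),"rot",np.round(rv,2))
E
python3 t.py 0 -9 10
```

```text
t 6.57 tip in slot mm [ 0.7  5.  13.5] F [ 0.2 -0.8 -0.5] shift mm [-0.8 14.   3.5] rot [-0.1   0.11  0.38]
```

Request:
step_arm(steps=[{"x": -0.001,"y": 0.007,"z": 0,"ax": -0.1,"ay": 0.1,"az": 0.4,"claw": 0.0},{"x": 0,"y": 0.006,"z": 0,"ax": 0,"ay": 0,"az": 0,"claw": 0.0},{"x": 0,"y": 0,"z": 0,"ax": 0,"ay": 0,"az": 0,"claw": 0.0},{"x": 0,"y": 0,"z": 0,"ax": 0,"ay": 0,"az": 0,"claw": 0.0}])

```text
time_s: 6.9
ee_pos: [0.6455, 0.2244, 0.1487]
eef_rot: [3.141, -0.002, 0.498]
force: [-0.2, -0.0, -0.5]
grip_width: 0.0132
```

```bash
python3 t.py 0 -9 5
```

```text
t 6.90 tip in slot mm [ 0.3 -9.3 14.7] F [-0.2 -0.  -0.5] shift mm [-0.3 -0.3  9.7] rot [ 0.04 -0.1  -0.03]
```

Request:
step_arm(steps=[{"x": 0,"y": 0,"z": 0.004,"ax": 0,"ay": 0,"az": 0,"claw": 0.0},{"x": 0,"y": 0,"z": 0.004,"ax": 0,"ay": 0,"az": 0,"claw": 0.0},{"x": 0,"y": 0,"z": 0.002,"ax": 0,"ay": 0,"az": 0,"claw": 0.0},{"x": 0,"y": 0,"z": 0,"ax": 0,"ay": 0,"az": 0,"claw": 0.0}])

```text
time_s: 7.23
ee_pos: [0.6459, 0.2239, 0.1382]
eef_rot: [3.141, -0.003, 0.497]
force: [-0.7, 0.1, -0.4]
grip_width: 0.0133
```

```bash
python3 t.py 0 -9 -10;python3 w.py w6; python3 - <<'E'
import cv2
im=cv2.imread("pics/w6.png"); cv2.imwrite("pics/w6z.png",cv2.resize(im[160:250,185:325],None,fx=5,fy=5,interpolation=cv2.INTER_CUBIC))
E
```

```text
t 7.23 tip in slot mm [ 0.5 -9.9  4.2] F [-0.7  0.1 -0.4] shift mm [-0.5 -0.9 14.2] rot [ 0.05 -0.16 -0.08]
[0.6459 0.2239 0.1382] [ 3.1407 -0.0027  0.4972] [-0.6843  0.0863 -0.4002]
```

View pics/w6z.png

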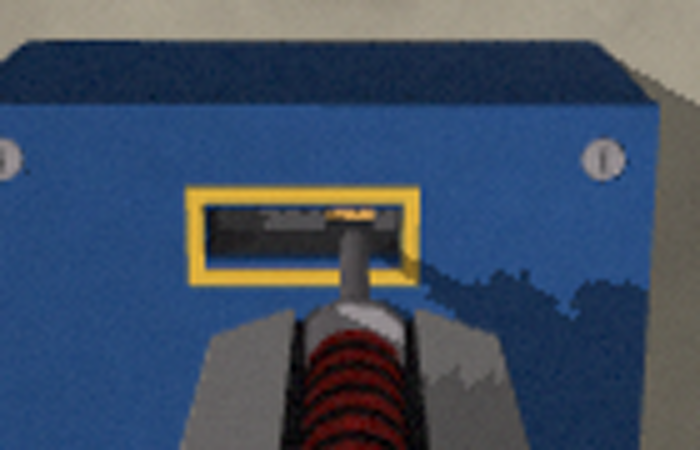

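The tip (crop 352,235) is inside the yellow rim, in line with the orange plunger (crop 350,213). Going in.

Request:
step_arm(steps=[{"x": -0.0005,"y": -0.0009,"z": 0.003,"ax": 0,"ay": -0.1,"az": 0,"claw": 0.0},{"x": 0,"y": 0,"z": 0.003,"ax": 0,"ay": 0,"az": 0,"claw": 0.0},{"x": 0,"y": 0,"z": 0.003,"ax": 0,"ay": 0,"az": 0,"claw": 0.0}])

```text
time_s: 7.53
ee_pos: [0.6451, 0.2249, 0.1294]
eef_rot: [3.141, -0.002, 0.498]
force: [-0.4, -0.2, -1.6]
grip_width: 0.0132
```

```bash
python3 t.py 0 -9 -15
```

```text
t 7.53 tip in slot mm [ 0.2 -8.7 -4.6] F [-0.4 -0.2 -1.6] shift mm [-0.3  0.3 10.4] rot [ 0.06 -0.11 -0.06]
```

Request:
step_arm(steps=[{"x": 0,"y": 0,"z": 0.003,"ax": 0,"ay": 0,"az": 0,"claw": 0.0},{"x": 0,"y": 0,"z": 0.003,"ax": 0,"ay": 0,"az": 0,"claw": 0.0},{"x": 0,"y": 0,"z": 0.003,"ax": 0,"ay": 0,"az": 0,"claw": 0.0}])

```text
time_s: 7.78
ee_pos: [0.645, 0.225, 0.1192]
eef_rot: [3.141, -0.002, 0.498]
force: [-0.5, 0.1, 0.3]
grip_width: 0.0133
```

```bash
python3 t.py 0 -9 -22
```

```text
t 7.78 tip in slot mm [  0.2  -8.6 -14.8] F [-0.5  0.1  0.3] shift mm [-0.2  0.4  7.2] rot [ 0.06 -0.09 -0.04]
```

Next: 1.5 mm rows, watching force (floor expected at −20, plunger at −26).

Request:
step_arm(steps=[{"x": 0,"y": 0,"z": 0.0015,"ax": 0,"ay": 0,"az": 0,"claw": 0.0},{"x": 0,"y": 0,"z": 0.0015,"ax": 0,"ay": 0,"az": 0,"claw": 0.0}])

```text
time_s: 7.95
ee_pos: [0.6448, 0.225, 0.1152]
eef_rot: [3.141, -0.001, 0.498]
force: [0.5, -0.0, -0.7]
grip_width: 0.0134
```

Request:
step_arm(steps=[{"x": 0,"y": 0,"z": 0.0015,"ax": 0,"ay": 0,"az": 0,"claw": 0.0},{"x": 0,"y": 0,"z": 0.0015,"ax": 0,"ay": 0,"az": 0,"claw": 0.0}])

```text
time_s: 8.12
ee_pos: [0.6448, 0.2249, 0.1119]
eef_rot: [3.141, -0.001, 0.498]
force: [0.7, -0.3, -0.5]
grip_width: 0.0137
```

```bash
python3 t.py 0 -9 -26
```

```text
t 8.12 tip in slot mm [ -0.   -8.6 -22.1] F [ 0.7 -0.3 -0.5] shift mm [0.  0.4 3.9] rot [ 0.05 -0.05 -0.05]
```

Request:
step_arm(steps=[{"x": 0,"y": 0,"z": 0.0015,"ax": 0,"ay": 0,"az": 0,"claw": 0.0},{"x": 0,"y": 0,"z": 0.001,"ax": 0,"ay": 0,"az": 0,"claw": 0.0}])

```text
time_s: 8.28
ee_pos: [0.6449, 0.2249, 0.1091]
eef_rot: [3.141, -0.001, 0.498]
force: [0.7, 0.1, 0.2]
grip_width: 0.013
```

Request:
step_arm(steps=[{"x": 0,"y": 0,"z": 0.001,"ax": 0,"ay": 0,"az": 0,"claw": 0.0},{"x": 0,"y": 0,"z": 0.001,"ax": 0,"ay": 0,"az": 0,"claw": 0.0}])

```text
time_s: 8.45
ee_pos: [0.6451, 0.225, 0.1075]
eef_rot: [3.141, -0.002, 0.498]
force: [-1.0, 0.6, 6.9]
grip_width: 0.0131
```

```bash
python3 t.py 0 -9 -32
```

```text
t 8.45 tip in slot mm [  0.3  -8.6 -26.5] F [-1.   0.6  6.9] shift mm [-0.3  0.4  5.5] rot [ 0.06 -0.11 -0.05]
```

Contact at −26.5 mm at about 6 N: the plunger. Pressing gently.

Request:
step_arm(steps=[{"x": 0,"y": 0,"z": 0.001,"ax": 0,"ay": 0,"az": 0,"claw": 0.0},{"x": 0,"y": 0,"z": 0.001,"ax": 0,"ay": 0,"az": 0,"claw": 0.0}])

```text
time_s: 8.62
ee_pos: [0.6456, 0.2252, 0.1074]
eef_rot: [3.14, -0.004, 0.498]
force: [-4.2, -1.2, 6.7]
grip_width: 0.0132
```

Request:
step_arm(steps=[{"x": 0,"y": 0,"z": 0.001,"ax": 0,"ay": 0,"az": 0,"claw": 0.0},{"x": 0,"y": 0,"z": 0.001,"ax": 0,"ay": 0,"az": 0,"claw": 0.0}])

```text
time_s: 8.78
ee_pos: [0.6457, 0.2253, 0.1074]
eef_rot: [3.14, -0.005, 0.498]
force: [-3.9, -0.7, 6.7]
grip_width: 0.0136
```

Request:
step_arm(steps=[{"x": -0.001,"y": 0,"z": 0.0014,"ax": 0,"ay": -0.2,"az": 0,"claw": 0.0},{"x": 0,"y": 0,"z": 0.0014,"ax": 0,"ay": 0,"az": 0,"claw": 0.0}])

```text
time_s: 8.95
ee_pos: [0.6454, 0.2251, 0.1069]
eef_rot: [3.139, -0.004, 0.498]
force: [-2.8, -0.1, 7.5]
grip_width: 0.0135
```

```bash
python3 t.py 0 -9 -32
```

```text
t 8.95 tip in slot mm [  0.8  -8.8 -27.1] F [-2.8 -0.1  7.5] shift mm [-0.8  0.2  4.9] rot [ 0.12 -0.25 -0.04]
```

Request:
step_arm(steps=[{"x": -0.0008,"y": 0,"z": 0.002,"ax": 0,"ay": -0.2,"az": 0,"claw": 0.0},{"x": -0.0003,"y": 0,"z": 0.002,"ax": 0,"ay": 0,"az": 0,"claw": 0.0}])

```text
time_s: 9.12
ee_pos: [0.6453, 0.225, 0.1055]
eef_rot: [3.139, -0.004, 0.498]
force: [-1.9, 0.6, 8.6]
grip_width: 0.0132
```

```bash
python3 t.py 0 -9 -32
```

```text
t 9.12 tip in slot mm [  0.6  -8.8 -28.5] F [-1.9  0.6  8.6] shift mm [-0.6  0.2  3.5] rot [ 0.15 -0.25 -0.04]
```

Request:
step_arm(steps=[{"x": -0.0007,"y": 0,"z": 0.002,"ax": 0,"ay": -0.2,"az": 0,"claw": 0.0},{"x": -0.0003,"y": 0,"z": 0.002,"ax": 0,"ay": 0,"az": 0,"claw": 0.0}])

```text
time_s: 9.28
ee_pos: [0.6453, 0.2251, 0.1042]
eef_rot: [3.139, -0.005, 0.498]
force: [-3.0, 0.1, 8.6]
grip_width: 0.0133
```

```bash
python3 t.py 0 -9 -32
```

```text
t 9.28 tip in slot mm [  0.7  -8.8 -29.8] F [-3.   0.1  8.6] shift mm [-0.7  0.2  2.2] rot [ 0.18 -0.28 -0.03]
```

Request:
step_arm(steps=[{"x": -0.0008,"y": 0,"z": 0.002,"ax": 0,"ay": -0.2,"az": 0,"claw": 0.0},{"x": -0.0003,"y": 0,"z": 0.002,"ax": 0,"ay": 0,"az": 0,"claw": 0.0}])

```text
time_s: 9.45
ee_pos: [0.6453, 0.2251, 0.103]
eef_rot: [3.138, -0.005, 0.498]
force: [-2.4, -0.6, 8.9]
grip_width: 0.0132
```

```bash
python3 t.py 0 -9 -32; python3 - <<'E'
from h import *
for n in("top",):
    p,d=vision.camera(n); cv2.imwrite("pics/top1.png",p[:,:,::-1])
E
```

```text
t 9.45 tip in slot mm [  0.8  -8.8 -31. ] F [-2.4 -0.6  8.9] shift mm [-0.8  0.2  1. ] rot [ 0.21 -0.31 -0.02]
```

View pics/top1.png

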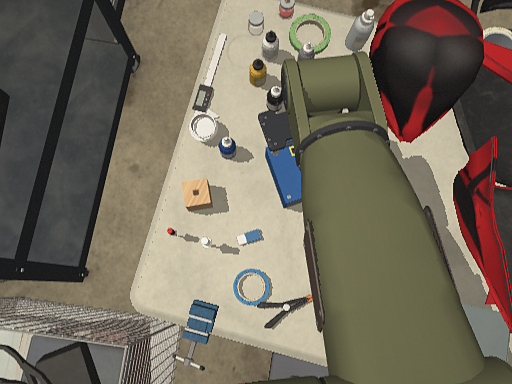

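Request:
step_arm(steps=[{"x": -0.0008,"y": 0,"z": 0.0018,"ax": 0,"ay": -0.2,"az": 0,"claw": 0.0}])

```text
time_s: 9.58
ee_pos: [0.6451, 0.225, 0.1025]
eef_rot: [3.138, -0.004, 0.498]
force: [-0.1, 0.7, 7.6]
grip_width: 0.0133
```

```bash
python3 t.py 0 -9 -32; python3 - <<'E'
from h import *
p,d=vision.camera("scene"); im=p[:,:,::-1]; cv2.imwrite("pics/sc1.png",cv2.resize(im[140:260,180:330],None,fx=4,fy=4))
E
```

```text
t 9.58 tip in slot mm [  0.4  -8.8 -31.5] F [-0.1  0.7  7.6] shift mm [-0.4  0.2  0.5] rot [ 0.22 -0.24 -0.02]
```

View pics/sc1.png

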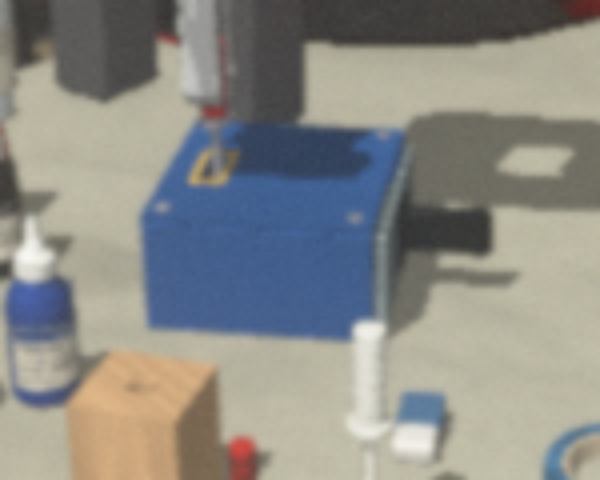

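Request:
step_arm(steps=[{"x": -0.0004,"y": 0,"z": 0.0015,"ax": 0,"ay": -0.2,"az": 0,"claw": 0.0}])

```text
time_s: 9.72
ee_pos: [0.6452, 0.2251, 0.1022]
eef_rot: [3.137, -0.003, 0.498]
force: [-2.0, 0.5, 7.6]
grip_width: 0.0127
```

```bash
python3 t.py 0 -9 -32; python3 - <<'E'
from h import *
p,d=vision.camera("scene"); im=p[:,:,::-1]; cv2.imwrite("pics/sc2.png",cv2.resize(im[140:260,180:330],None,fx=4,fy=4))
E
```

```text
t 9.72 tip in slot mm [  0.4  -8.8 -31.8] F [-2.   0.5  7.6] shift mm [-0.4  0.2  0.2] rot [ 0.24 -0.15 -0.02]
```

View pics/sc2.png

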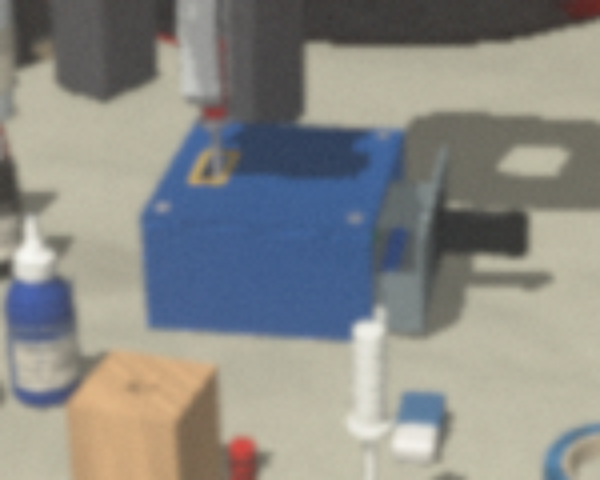

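The tray has popped out (grey drawer at crop (400–440, 250)). Hold briefly to satisfy the 0.1 s, then withdraw.

Request:
step_arm(steps=[{"x": 0,"y": 0,"z": 0.0005,"ax": 0,"ay": 0,"az": 0,"claw": 0.0},{"x": 0,"y": 0,"z": 0.0005,"ax": 0,"ay": 0,"az": 0,"claw": 0.0},{"x": 0,"y": 0,"z": 0.0,"ax": 0,"ay": 0,"az": 0,"claw": 0.0},{"x": 0,"y": 0,"z": -0.002,"ax": 0,"ay": 0,"az": 0,"claw": 0.0}])

```text
time_s: 10.1
ee_pos: [0.6455, 0.2254, 0.1065]
eef_rot: [3.137, -0.005, 0.498]
force: [-3.3, -0.4, 3.5]
grip_width: 0.0131
```

```bash
python3 t.py 0 -9 20
```

```text
t 10.10 tip in slot mm [  1.   -8.8 -27.5] F [-3.3 -0.4  3.5] shift mm [ -0.8   0.5 -47.5] rot [ 0.27 -0.27 -0.01]
```

Request:
step_arm(steps=[{"x": -0.0008,"y": 0,"z": -0.005,"ax": 0,"ay": -0.2,"az": 0,"claw": 0.0},{"x": 0,"y": 0,"z": -0.012,"ax": 0,"ay": 0,"az": 0,"claw": 0.0},{"x": 0,"y": 0,"z": -0.015,"ax": 0,"ay": 0,"az": 0,"claw": 0.0}])

```text
time_s: 10.35
ee_pos: [0.6437, 0.2248, 0.1379]
eef_rot: [3.138, 0.003, 0.498]
force: [-1.3, 0.0, -0.1]
grip_width: 0.0128
```

Request:
step_arm(steps=[{"x": 0,"y": 0,"z": -0.02,"ax": 0,"ay": 0,"az": 0,"claw": 0.0},{"x": 0,"y": 0,"z": -0.02,"ax": 0,"ay": 0,"az": 0,"claw": 0.0},{"x": 0,"y": 0,"z": -0.01,"ax": 0,"ay": 0,"az": 0,"claw": 0.0}])

```text
time_s: 10.6
ee_pos: [0.6438, 0.2251, 0.1927]
eef_rot: [3.138, 0.002, 0.498]
force: [-0.0, -0.2, 0.1]
grip_width: 0.0131
```

```bash
python3 g.py .5192 .4205 .185; python3 w.py w7; python3 - <<'E'
from h import *
im=cv2.imread("pics/w7.png"); d=np.load("pics/w7.npy"); q=np.load("pics/w7o.npy"); c=cam("wrist",dict(ee_pos=q[:3],eef_rot=q[3:])); P=pts(c,d)
Rt=R.from_euler('xyz',q[3:]).as_matrix(); T=(P-q[:3])@Rt
for v in range(200,222,2): print(v,*[np.round(T[v,u]*1000,1) for u in range(252,262,2)])
cv2.imwrite("pics/w7z.png",cv2.resize(im[160:340,155:355],None,fx=4,fy=3.3,interpolation=cv2.INTER_CUBIC))
E
```

```text
now [0.6438 0.2251 0.1927] [3.1375 0.0018 0.4984] t 10.60 F [-0.0075 -0.1961  0.0511] w 0.0131
tool d mm [ -16.  -231.3    6.8] rot deg [ 0.23  0.1  -0.01]
[0.6438 0.2251 0.1927] [3.1375 0.0018 0.4984] [-0.0075 -0.1961  0.0511]
200 [-12.3  -2.9 126.2] [-12.2  -0.6 125.8] [-12.5   1.6 127. ] [  80.     1.1 -179.5] [-12.1   6.1 125.7]
202 [-14.7  -2.9 126.4] [-14.8  -0.6 126.7] [-14.6   1.6 126. ] [-14.9   3.9 127. ] [-15.1   6.2 127.7]
204 [-17.6  -2.9 128. ] [-17.3  -0.6 127.1] [-17.    1.6 126.1] [-17.3   3.9 127. ] [-17.3   6.2 127.1]
206 [-19.5  -2.9 126.5] [-19.4  -0.6 126.4] [ 0.3  1.5 65.6] [-19.2   3.9 125.7] [-19.1   6.2 125.5]
208 [-21.7  -2.9 126.2] [-0.  -0.2 60.9] [ 0.3  1.5 60. ] [-1.6  3.4 65.7] [-22.    6.2 126.9]
210 [-24.4  -2.9 127. ] [ 0.1 -0.2 55.1] [ 0.4  1.5 54.2] [-1.2  3.3 58.9] [-24.4   6.2 126.9]
212 [-26.8  -2.9 127. ] [ 0.4 -0.2 48.8] [ 0.7  1.5 48. ] [-1.   3.3 53.1] [-26.4   6.2 125.9]
214 [-29.5  -2.9 127.9] [ 0.1 -0.2 44.6] [ 0.4  1.5 43.8] [-1.4  3.2 48.8] [-29.    6.2 126.5]
216 [-31.5  -2.9 126.6] [-0.2 -0.1 40.6] [-0.   1.5 40.2] [-1.   3.2 42.7] [-31.6   6.2 127. ]
218 [-33.8  -2.9 126.1] [ 0.1 -0.1 35.3] [ 0.6  1.5 33.9] [-0.7  3.1 37.2] [-34.    6.3 126.9]
220 [ 7.5 -1.4 11.2] [ 7.9  0.  10.3] [ 7.9  1.5 10.3] [ 7.3  2.9 11.7] [ 7.6  4.3 10.9]
```

View pics/w7z.png

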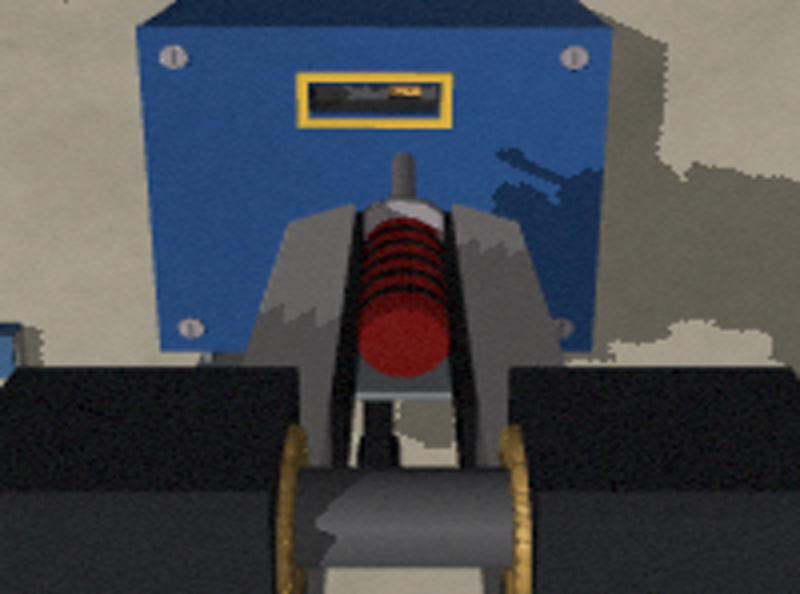

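Request:
step_arm(steps=[{"x": -0.002,"y": -0.025,"z": 0,"ax": 0.2,"ay": 0.1,"az": 0,"claw": 0.0},{"x": -0.003,"y": -0.036,"z": 0,"ax": 0,"ay": 0,"az": 0,"claw": 0.0},{"x": -0.003,"y": -0.036,"z": 0,"ax": 0,"ay": 0,"az": 0,"claw": 0.0},{"x": -0.003,"y": -0.036,"z": 0,"ax": 0,"ay": 0,"az": 0,"claw": 0.0},{"x": -0.003,"y": -0.036,"z": 0,"ax": 0,"ay": 0,"az": 0,"claw": 0.0}])

```text
time_s: 11.07
ee_pos: [0.552, 0.3653, 0.1929]
eef_rot: [3.139, -0.003, 0.488]
force: [-0.3, 0.1, -1.1]
grip_width: 0.0134
```

```bash
python3 g.py .5197 .4222 .17
```

```text
now [0.552  0.3653 0.1929] [ 3.1394 -0.003   0.4878] t 11.07 F [-0.2713  0.1231 -1.1131] w 0.0134
tool d mm [ -2.  -65.5  22.7] rot deg [ 0.13 -0.17 -0.62]
```

Request:
step_arm(steps=[{"x": -0.001,"y": -0.03,"z": 0,"ax": 0.1,"ay": -0.2,"az": -0.6,"claw": 0.0},{"x": -0.001,"y": -0.02,"z": 0.005,"ax": 0,"ay": 0,"az": 0,"claw": 0.0},{"x": 0,"y": -0.006,"z": 0.005,"ax": 0,"ay": 0,"az": 0,"claw": 0.0},{"x": 0,"y": 0,"z": 0,"ax": 0,"ay": 0,"az": 0,"claw": 0.0},{"x": 0,"y": 0,"z": 0,"ax": 0,"ay": 0,"az": 0,"claw": 0.0}])

```text
time_s: 11.48
ee_pos: [0.5173, 0.4208, 0.1799]
eef_rot: [3.142, 0.003, 0.506]
force: [-0.7, 0.1, -0.1]
grip_width: 0.0136
```

```bash
python3 g.py .5197 .4222 .155
```

```text
now [0.5173 0.4208 0.1799] [3.1415 0.0035 0.5059] t 11.48 F [-0.7041  0.0641 -0.1433] w 0.0136
tool d mm [ 2.8 -0.  24.9] rot deg [0.01 0.2  0.43]
```

Request:
step_arm(steps=[{"x": 0.002,"y": 0,"z": 0.012,"ax": 0,"ay": 0.2,"az": 0.4,"claw": 0.0},{"x": 0,"y": 0,"z": 0.012,"ax": 0,"ay": 0,"az": 0,"claw": 0.0},{"x": 0,"y": 0,"z": 0.003,"ax": 0,"ay": 0,"az": 0,"claw": 0.0},{"x": 0,"y": 0,"z": 0,"ax": 0,"ay": 0,"az": 0,"claw": 0.0}])

```text
time_s: 11.82
ee_pos: [0.5221, 0.4176, 0.1514]
eef_rot: [3.141, 0.0, 0.494]
force: [0.5, -0.4, -0.8]
grip_width: 0.0131
```

```bash
cat > hole.py <<'E'
import sys
from h import *
n=sys.argv[1]
im=cv2.imread(f"pics/{n}.png"); d=np.load(f"pics/{n}.npy"); q=np.load(f"pics/{n}o.npy"); c=cam("wrist",dict(ee_pos=q[:3],eef_rot=q[3:])); P=pts(c,d)
Rt=R.from_euler('xyz',q[3:]).as_matrix(); T=(P-q[:3])@Rt
H,S,V=[a.astype(int) for a in cv2.split(cv2.cvtColor(im,cv2.COLOR_BGR2HSV))]
hp=proj(c,np.array([.5185,.4200,.062])); I=np.indices(H.shape); print("hole px pred",hp)
w=((abs(H-14)<9)&(S>60)&(V>120)&(abs(P[...,2]-.062)<.006)).astype(np.uint8)
k,_=cv2.findContours(w,cv2.RETR_EXTERNAL,cv2.CHAIN_APPROX_NONE); k=cv2.convexHull(max(k,key=cv2.contourArea)); W=onz(c,k[:,0,0],k[:,0,1],.062); r=cv2.minAreaRect((W[:,:2]*1000).astype(np.float32)); print("holder",r)
b=((V<110)&(P[...,2]<.058)&(abs(I[0]-hp[1])<14)&(abs(I[1]-hp[0])<14)).astype(np.uint8)
b=((V<115)&(abs(H-14)<10)&(abs(I[0]-hp[1])<14)&(abs(I[1]-hp[0])<14)).astype(np.uint8)
k,_=cv2.findContours(b,cv2.RETR_EXTERNAL,cv2.CHAIN_APPROX_NONE); k=max(k,key=cv2.contourArea); W=onz(c,k[:,0,0],k[:,0,1],.062); r2=cv2.minAreaRect((W[:,:2]*1000).astype(np.float32)); print("hole",r2)
for nm,rr in(("holder",r),("hole",r2)): print(nm,"in tool mm",(np.r_[np.array(rr[0])/1000,.062]-q[:3])@Rt*1000)
cv2.imwrite(f"pics/{n}z.png",cv2.resize(im[160:250,200:310],None,fx=6,fy=6,interpolation=cv2.INTER_CUBIC))
E
python3 g.py .5197 .4222 .155; python3 w.py w8; python3 hole.py w8
```

```text
now [0.5221 0.4176 0.1514] [3.1409 0.     0.4945] t 11.82 F [ 0.4695 -0.4493 -0.7655] w 0.0131
tool d mm [ 0.  -5.2 -3.6] rot deg [ 0.04  0.   -0.23]
[0.5221 0.4176 0.1514] [3.1409 0.     0.4945] [ 0.4695 -0.4493 -0.7655]
hole px pred [250.5118 200.843 ]
holder ((518.33544921875, 419.3436584472656), (50.651058197021484, 49.99433898925781), 19.638504028320312)
hole ((518.5714111328125, 419.4628601074219), (10.294737815856934, 9.938472747802734), 27.867650985717773)
holder in tool mm [-2.505  -3.3551 89.3953]
hole in tool mm [-2.2407 -3.3481 89.3953]
```

View pics/w8z.png

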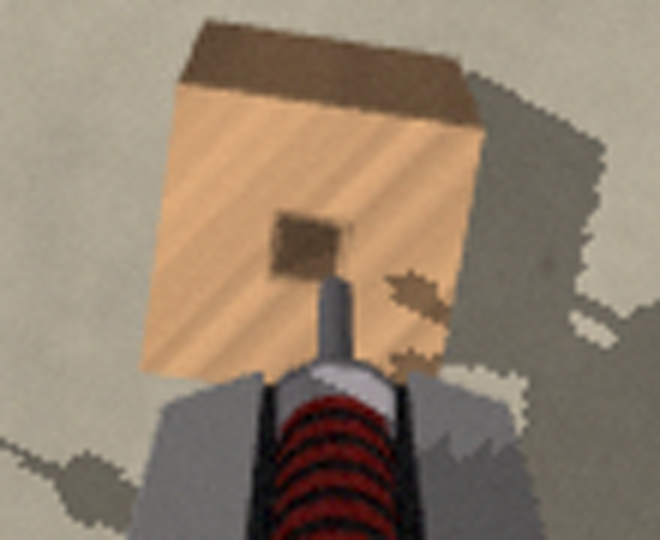

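Hole at crop (306,245), tip at crop (335,285): the tip must go about 4.8 mm to tool −y.

Request:
step_arm(steps=[{"x": 0,"y": -0.0045,"z": 0.004,"ax": 0,"ay": 0,"az": -0.2,"claw": 0.0},{"x": 0,"y": 0,"z": 0.005,"ax": 0,"ay": 0,"az": 0,"claw": 0.0},{"x": 0,"y": 0,"z": 0.003,"ax": 0,"ay": 0,"az": 0,"claw": 0.0},{"x": 0,"y": 0,"z": 0,"ax": 0,"ay": 0,"az": 0,"claw": 0.0}])

```text
time_s: 12.2
ee_pos: [0.5208, 0.4213, 0.1398]
eef_rot: [3.141, -0.002, 0.497]
force: [0.2, 0.1, -1.2]
grip_width: 0.0134
```

```bash
python3 w.py w9; python3 hole.py w9
```

```text
[0.5208 0.4213 0.1398] [ 3.141  -0.0016  0.4971] [ 0.1532  0.0649 -1.1845]
hole px pred [254.3496 205.1219]
holder ((518.5567016601562, 419.39410400390625), (50.22584533691406, 49.97271728515625), 19.620145797729492)
hole ((514.4404907226562, 418.23480224609375), (18.22111701965332, 9.930036544799805), 21.968875885009766)
holder in tool mm [-2.9981  0.5527 77.8026]
hole in tool mm [-7.1689 -0.3914 77.7956]
```

View pics/w9z.png

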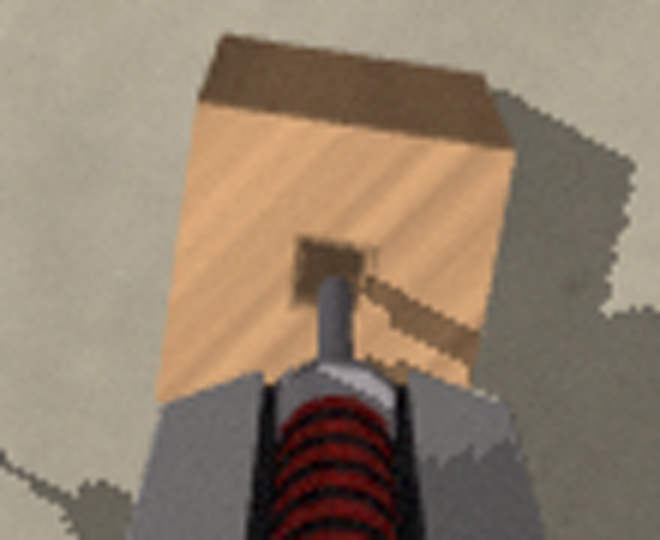

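Request:
step_arm(steps=[{"x": -0.0007,"y": -0.0008,"z": 0.003,"ax": 0,"ay": -0.1,"az": 0,"claw": 0.0},{"x": 0,"y": 0,"z": 0.003,"ax": 0,"ay": 0,"az": 0,"claw": 0.0},{"x": 0,"y": 0,"z": 0,"ax": 0,"ay": 0,"az": 0,"claw": 0.0}])

```text
time_s: 12.5
ee_pos: [0.5199, 0.422, 0.1341]
eef_rot: [3.141, -0.001, 0.497]
force: [-1.0, -0.1, 0.4]
grip_width: 0.0137
```

```bash
python3 g.py .5197 .4220 .155; python3 w.py w10; python3 hole.py w10
```

```text
now [0.5199 0.422  0.1341] [ 3.1412 -0.0008  0.4973] t 12.50 F [-1.0259 -0.1071  0.3506] w 0.0137
tool d mm [ -0.1  -0.1 -20.9] rot deg [ 0.02 -0.05 -0.07]
[0.5199 0.422  0.1341] [ 3.1412 -0.0008  0.4973] [-1.0259 -0.1071  0.3506]
hole px pred [255.4404 206.404 ]
holder ((519.3006591796875, 419.66986083984375), (48.28493881225586, 49.969581604003906), 19.605175018310547)
hole ((515.1551513671875, 417.5855407714844), (16.75808334350586, 11.205352783203125), 28.548696517944336)
holder in tool mm [-1.641   1.7053 72.1333]
hole in tool mm [-6.2787  1.5593 72.1295]
```

View pics/w10z.png

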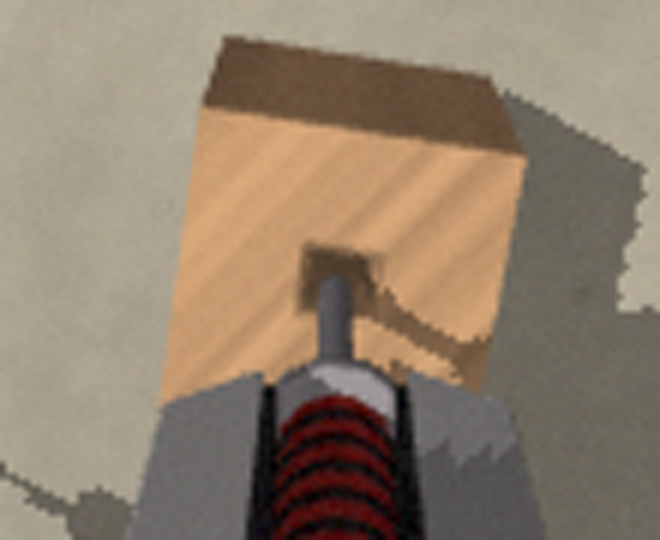

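Tip is centred on the hole. Inserting.

Request:
step_arm(steps=[{"x": 0,"y": 0,"z": 0.004,"ax": 0,"ay": 0,"az": 0,"claw": 0.0},{"x": 0,"y": 0,"z": 0.004,"ax": 0,"ay": 0,"az": 0,"claw": 0.0},{"x": 0,"y": 0,"z": 0.004,"ax": 0,"ay": 0,"az": 0,"claw": 0.0}])

```text
time_s: 12.8
ee_pos: [0.5203, 0.4223, 0.1226]
eef_rot: [3.141, -0.003, 0.497]
force: [0.3, 0.1, -0.9]
grip_width: 0.0135
```

```bash
python3 g.py .5197 .4220 .0745
```

```text
now [0.5203 0.4223 0.1226] [ 3.1414 -0.0029  0.4975] t 12.80 F [ 0.327   0.1328 -0.8979] w 0.0135
tool d mm [-0.8 -0.  48.1] rot deg [ 0.01 -0.17 -0.06]
```

Request:
step_arm(steps=[{"x": -0.0007,"y": 0,"z": 0.008,"ax": 0,"ay": -0.2,"az": 0,"claw": 0.0},{"x": 0,"y": 0,"z": 0.01,"ax": 0,"ay": 0,"az": 0,"claw": 0.0},{"x": 0,"y": 0,"z": 0.01,"ax": 0,"ay": 0,"az": 0,"claw": 0.0}])

```text
time_s: 13.05
ee_pos: [0.5199, 0.4221, 0.0931]
eef_rot: [-3.142, -0.001, 0.497]
force: [-0.3, 0.0, -0.1]
grip_width: 0.0135
```

```bash
python3 g.py .5197 .4220 .0745
```

```text
now [0.5199 0.4221 0.0931] [-3.1415 -0.0007  0.4975] t 13.05 F [-0.3489  0.0375 -0.0619] w 0.0135
tool d mm [-0.3  0.  18.6] rot deg [-0.   -0.04 -0.06]
```

Request:
step_arm(steps=[{"x": 0,"y": 0,"z": 0.007,"ax": 0,"ay": 0,"az": 0,"claw": 0.0},{"x": 0,"y": 0,"z": 0.006,"ax": 0,"ay": 0,"az": 0,"claw": 0.0},{"x": 0,"y": 0,"z": 0.002,"ax": 0,"ay": 0,"az": 0,"claw": 0.0},{"x": 0,"y": 0,"z": 0.001,"ax": 0,"ay": 0,"az": 0,"claw": 0.0}])

```text
time_s: 13.38
ee_pos: [0.5194, 0.4218, 0.0748]
eef_rot: [3.141, 0.001, 0.497]
force: [-6.4, -5.0, 18.5]
grip_width: 0.0136
```

```bash
python3 g.py .5197 .4220 .0745
```

```text
now [0.5194 0.4218 0.0748] [3.1413 0.0015 0.4975] t 13.38 F [-6.3976 -5.0429 18.5109] w 0.0136
tool d mm [ 0.3 -0.1  0.3] rot deg [ 0.02  0.08 -0.06]
```

Collar seated on the block (18 N contact). Ease off and release.

Request:
step_arm(steps=[{"x": 0,"y": 0,"z": -0.0005,"ax": 0,"ay": 0,"az": 0,"claw": 0.0},{"x": 0,"y": 0,"z": 0,"ax": 0,"ay": 0,"az": 0,"claw": 0.045},{"x": 0,"y": 0,"z": 0,"ax": 0,"ay": 0,"az": 0,"claw": 0.045},{"x": 0,"y": 0,"z": 0,"ax": 0,"ay": 0,"az": 0,"claw": 0.045},{"x": 0,"y": 0,"z": 0,"ax": 0,"ay": 0,"az": 0,"claw": 0.045}])

```text
time_s: 13.8
ee_pos: [0.5196, 0.4219, 0.0749]
eef_rot: [3.141, 0.001, 0.498]
force: [-0.7, -0.3, 0.4]
grip_width: 0.0363
```

```bash
python3 g.py .5197 .4220 .0745
```

```text
now [0.5196 0.4219 0.0749] [3.1414 0.0009 0.4976] t 13.80 F [-0.6631 -0.2633  0.357 ] w 0.0363
tool d mm [ 0.2 -0.1  0.4] rot deg [ 0.01  0.05 -0.05]
```

Request:
step_arm(steps=[{"x": 0,"y": 0,"z": -0.005,"ax": 0,"ay": 0,"az": 0,"claw": 0.045},{"x": 0,"y": 0,"z": -0.02,"ax": 0,"ay": 0,"az": 0,"claw": 0.045},{"x": 0,"y": 0,"z": -0.03,"ax": 0,"ay": 0,"az": 0,"claw": 0.045},{"x": 0,"y": 0,"z": -0.03,"ax": 0,"ay": 0,"az": 0,"claw": 0.045},{"x": 0,"y": 0,"z": -0.01,"ax": 0,"ay": 0,"az": 0,"claw": 0.045}])

```text
time_s: 14.22
ee_pos: [0.5183, 0.4209, 0.1699]
eef_rot: [3.14, 0.009, 0.498]
force: [-0.3, 0.3, 0.8]
grip_width: 0.045
```

```bash
python3 g.py .5197 .4220 .0745; python3 w.py w11; python3 - <<'E'
from h import *
p,d=vision.camera("top"); im=p[:,:,::-1].copy(); cv2.imwrite("pics/top2.png",im); np.save("pics/top2.npy",d)
p,d=vision.camera("scene"); im2=p[:,:,::-1].copy(); cv2.imwrite("pics/sc3.png",cv2.resize(im2[140:290,150:330],None,fx=4,fy=4)); np.save("pics/sc3.npy",d)
im=cv2.imread("pics/w11.png"); d=np.load("pics/w11.npy"); q=np.load("pics/w11o.npy"); c=cam("wrist",dict(ee_pos=q[:3],eef_rot=q[3:])); P=pts(c,d)
H,S,V=[a.astype(int) for a in cv2.split(cv2.cvtColor(im,cv2.COLOR_BGR2HSV))]
g=np.hypot(P[...,0]-.5185,P[...,1]-.4197); r=((H<8)|(H>172))&(S>100)&(g<.02)
print("rod top",np.percentile(P[r][:,2],95)); t=r&(P[...,2]>.106); print(P[t].mean(0))
E
```

```text
now [0.5183 0.4209 0.1699] [3.1403 0.0088 0.4975] t 14.22 F [-0.2522  0.349   0.7645] w 0.0450
tool d mm [ 2.6 -0.4 95.3] rot deg [ 0.07  0.51 -0.06]
[0.5183 0.4209 0.1699] [3.1403 0.0088 0.4975] [-0.2522  0.349   0.7645]
rod top 0.11091668953029116
[0.5193 0.4206 0.1098]
```

View pics/w11.png

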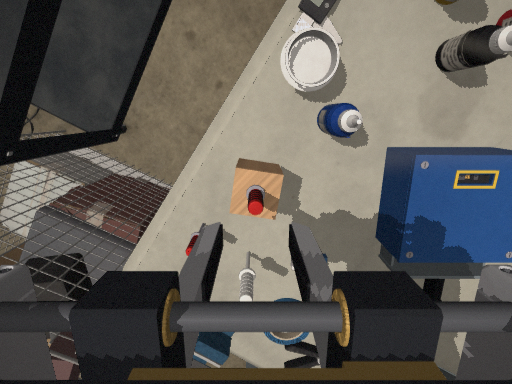

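View pics/top2.png

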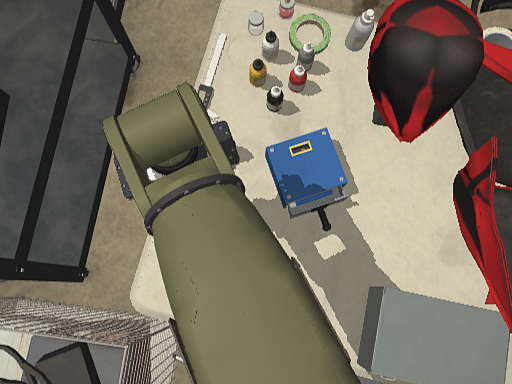

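View pics/sc3.png

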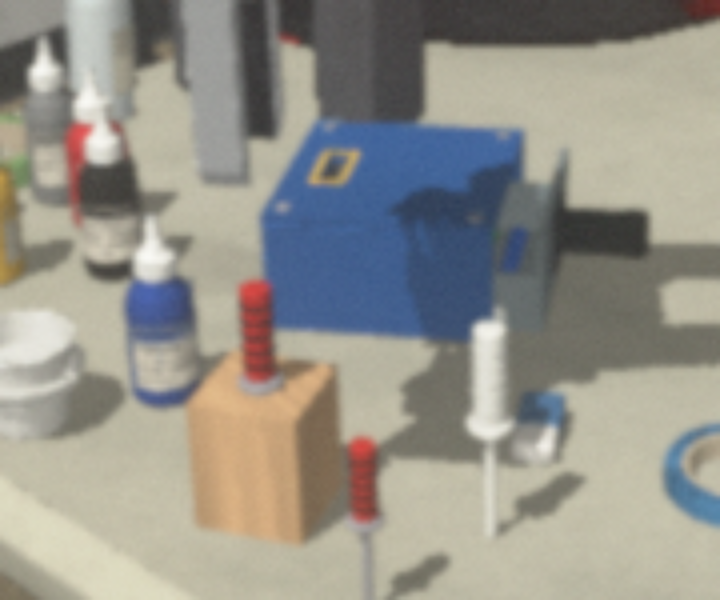

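The rod stands back in the holder with its collar down (scene crop (262,385)). In the top view the tray is out, with the pull from (318,207) to its round end at (326,227). Locate the pull.

```bash
python3 - <<'E'
from h import *
im=cv2.imread("pics/top2.png"); d=np.load("pics/top2.npy"); c=cam("top"); P=pts(c,d)
H,S,V=[a.astype(int) for a in cv2.split(cv2.cvtColor(im,cv2.COLOR_BGR2HSV))]
I=np.indices(H.shape)
m=(V<50)&(abs(P[...,2]-.046)<.01)&(abs(I[0]-215)<20)&(abs(I[1]-322)<20)
S0=np.array([.6380,.2309,.066]); Rb=R.from_euler('z',.4985).as_matrix(); B=(P[m]-S0)@Rb*1000
print(m.sum(),"box frame rel slot: min",B.min(0),"max",B.max(0))
for x in range(int(B[:,0].min()),int(B[:,0].max()),6):
    k=(B[:,0]>=x)&(B[:,0]<x+6)
    if k.any(): print(x,k.sum(),np.round([B[k,1].min(),B[k,1].max(),B[k,2].mean()],1))
# tray face (grey, x)
g=(abs(P[...,2]-.06)<.02)&(V>60)&(abs(I[0]-205)<15)&(abs(I[1]-310)<30)
E
```

```text
180 box frame rel slot: min [-169.8965  -37.1695  -29.7975] max [-120.9318   18.4101  -10.7047]
-169 22 [ -4.3   8.7 -18.5]
-163 22 [ -5.6   7.4 -19.5]
-157 17 [ -2.9   6.  -19.4]
-151 15 [ -2.8   6.2 -18.2]
-145 19 [ -3.1   5.9 -19.4]
-139 18 [ -2.9   6.5 -19.8]
-133 17 [ -3.7   5.7 -19. ]
-127 46 [-37.2  18.4 -16.9]
-121 1 [  6.9   6.9 -15.5]
```

```bash
python3 g.py .509 .1624 .15
```

```text
now [0.5175 0.4203 0.1651] [3.1397 0.0132 0.4974] t 14.37 F [-0.7059 -0.2209 -1.3369] w 0.0451
tool d mm [-130.3  222.5   17.3] rot deg [ 0.11  0.76 -0.06]
```

Request:
step_arm(steps=[{"x": -0.01,"y": 0.017,"z": -0.003,"ax": 0.1,"ay": 0.7,"az": 0,"claw": 0.05},{"x": -0.02,"y": 0.034,"z": 0,"ax": 0,"ay": 0,"az": 0,"claw": 0.05},{"x": -0.02,"y": 0.034,"z": 0,"ax": 0,"ay": 0,"az": 0,"claw": 0.05},{"x": -0.02,"y": 0.034,"z": 0,"ax": 0,"ay": 0,"az": 0,"claw": 0.05},{"x": -0.02,"y": 0.034,"z": 0,"ax": 0,"ay": 0,"az": 0,"claw": 0.05}])

```text
time_s: 14.78
ee_pos: [0.5062, 0.2411, 0.1562]
eef_rot: [-3.141, 0.015, 0.506]
force: [2.2, -0.3, 1.0]
grip_width: 0.05
```

```bash
python3 g.py .509 .1624 .15
```

```text
now [0.5062 0.2411 0.1562] [-3.1407  0.0149  0.5061] t 14.78 F [ 2.1959 -0.3077  0.9957] w 0.0500
tool d mm [-35.6  70.2   6.7] rot deg [-0.05  0.85  0.44]
```

Request:
step_arm(steps=[{"x": -0.016,"y": 0.032,"z": -0.003,"ax": 0,"ay": 0.8,"az": 0.4,"claw": 0.05},{"x": -0.014,"y": 0.024,"z": -0.002,"ax": 0,"ay": 0,"az": 0,"claw": 0.05},{"x": -0.004,"y": 0.006,"z": 0,"ax": 0,"ay": 0,"az": 0,"claw": 0.05},{"x": 0,"y": 0,"z": 0,"ax": 0,"ay": 0,"az": 0,"claw": 0.05},{"x": 0,"y": 0,"z": 0,"ax": 0,"ay": 0,"az": 0,"claw": 0.05}])

```text
time_s: 15.2
ee_pos: [0.5018, 0.1606, 0.1526]
eef_rot: [-3.138, 0.014, 0.493]
force: [-0.2, -0.1, 0.7]
grip_width: 0.0506
```

```bash
python3 g.py .509 .1624 .13; python3 w.py w12; python3 - <<'E'
from h import *
q=np.load("pics/w12o.npy"); c=cam("wrist",dict(ee_pos=q[:3],eef_rot=q[3:])); print(proj(c,[.5099,.1612,.048]))
E
```

```text
now [0.5018 0.1606 0.1526] [-3.1383  0.0138  0.4925] t 15.20 F [-0.205  -0.0587  0.706 ] w 0.0506
tool d mm [ 7.5  1.9 22.5] rot deg [-0.19  0.79 -0.34]
[0.5018 0.1606 0.1526] [-3.1383  0.0138  0.4925] [-0.205  -0.0587  0.706 ]
[258.0011 186.4013]
```

View pics/w12.png

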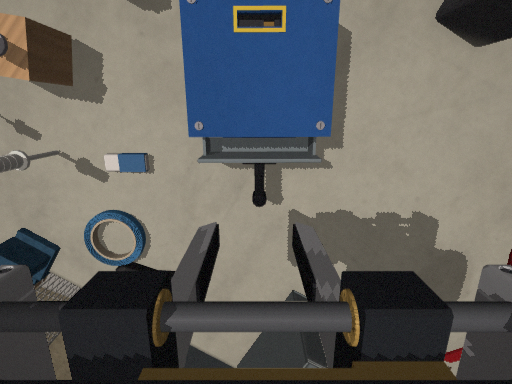

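Pull spans (259,163)–(260,203), predicted point (258,186) lies on it. Descend over it.

Request:
step_arm(steps=[{"x": 0.0065,"y": 0.0015,"z": 0.015,"ax": -0.2,"ay": 0.8,"az": -0.3,"claw": 0.05},{"x": 0,"y": 0,"z": 0.025,"ax": 0,"ay": 0,"az": 0,"claw": 0.05},{"x": 0,"y": 0,"z": 0.025,"ax": 0,"ay": 0,"az": 0,"claw": 0.05},{"x": 0,"y": 0,"z": 0.01,"ax": 0,"ay": 0,"az": 0,"claw": 0.05},{"x": 0,"y": 0,"z": 0,"ax": 0,"ay": 0,"az": 0,"claw": 0.05}])

```text
time_s: 15.67
ee_pos: [0.5082, 0.1697, 0.0732]
eef_rot: [-3.141, -0.001, 0.506]
force: [0.0, 0.6, 0.7]
grip_width: 0.0499
```

```bash
python3 g.py .509 .1624 .018; python3 w.py w13; python3 - <<'E'
from h import *
im=cv2.imread("pics/w13.png"); d=np.load("pics/w13.npy"); q=np.load("pics/w13o.npy"); c=cam("wrist",dict(ee_pos=q[:3],eef_rot=q[3:])); P=pts(c,d); Rt=R.from_euler('xyz',q[3:]).as_matrix(); T=(P-q[:3])@Rt*1000
V=im.max(2); m=(V<70)&(abs(P[...,2]-.048)<.006)&(np.hypot(P[...,0]-.51,P[...,1]-.161)<.04)
t=T[m]; print(m.sum(),t.min(0),t.max(0),np.median(t,0)); 
for x in range(-30,30,6):
    k=(t[:,0]>=x)&(t[:,0]<x+6)
    if k.sum()>3: print(x,k.sum(),np.percentile(t[k,1],[3,97]))
E
```

```text
now [0.5082 0.1697 0.0732] [-3.1412 -0.0008  0.5058] t 15.67 F [0.0073 0.6008 0.7124] w 0.0499
tool d mm [-2.9  6.8 55.2] rot deg [-0.02 -0.05  0.42]
[0.5082 0.1697 0.0732] [-3.1412 -0.0008  0.5058] [0.0073 0.6008 0.7124]
1028 [-24.613  -17.5053  19.2458] [28.6848 34.4962 30.9959] [ 5.8904  9.2389 25.2452]
-24 103 [ 3.1    14.9936]
-18 130 [ 2.3272 15.6795]
-12 91 [ 4.6405 14.0005]
-6 93 [ 4.6038 13.9053]
0 95 [ 4.5905 13.8111]
6 98 [ 4.563  13.6732]
12 103 [ 4.5401 14.436 ]
18 65 [ 5.2318 23.706 ]
24 247 [-15.8277  32.8457]
```

View pics/w13.png

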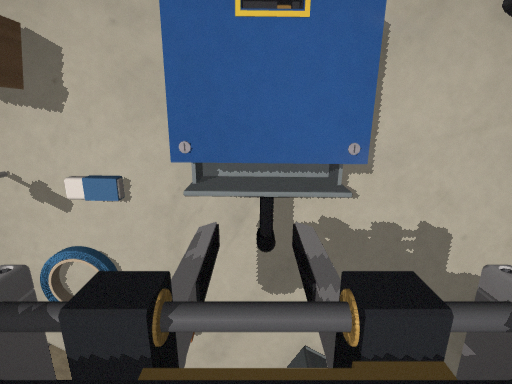

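Request:
step_arm(steps=[{"x": -0.001,"y": 0.0075,"z": 0,"ax": 0,"ay": 0,"az": 0.3,"claw": 0.05},{"x": 0,"y": 0,"z": 0,"ax": 0,"ay": 0,"az": 0,"claw": 0.05},{"x": 0,"y": 0,"z": 0.015,"ax": 0,"ay": 0,"az": 0,"claw": 0.05},{"x": 0,"y": 0,"z": 0,"ax": 0,"ay": 0,"az": 0,"claw": 0.05}])

```text
time_s: 16.05
ee_pos: [0.5136, 0.1636, 0.0629]
eef_rot: [3.14, -0.007, 0.501]
force: [-0.9, 0.1, -1.1]
grip_width: 0.0502
```

```bash
python3 g.py .509 .1624 .018; python3 w.py w14; python3 - <<'E'
from h import *
im=cv2.imread("pics/w14.png"); d=np.load("pics/w14.npy"); q=np.load("pics/w14o.npy"); c=cam("wrist",dict(ee_pos=q[:3],eef_rot=q[3:])); P=pts(c,d); Rt=R.from_euler('xyz',q[3:]).as_matrix(); T=(P-q[:3])@Rt*1000
V=im.max(2); m=(V<70)&(abs(P[...,2]-.048)<.006)&(np.hypot(P[...,0]-.51,P[...,1]-.161)<.04)
t=T[m]
for x in range(-30,30,6):
    k=(t[:,0]>=x)&(t[:,0]<x+6)
    if k.sum()>3: print(x,k.sum(),np.percentile(t[k,1],[3,97]))
E
```

```text
now [0.5136 0.1636 0.0629] [ 3.1405 -0.0068  0.5014] t 16.05 F [-0.8776  0.0887 -1.0742] w 0.0502
tool d mm [-4.9 -1.2 44.9] rot deg [ 0.06 -0.39  0.17]
[0.5136 0.1636 0.0629] [ 3.1405 -0.0068  0.5014] [-0.8776  0.0887 -1.0742]
-30 29 [-2.5168  5.4437]
-24 127 [-5.2572  8.2839]
-18 130 [-4.7105  7.5719]
-12 100 [-2.9715  5.9728]
-6 94 [-2.95   5.923]
0 99 [-2.9188  5.8901]
6 100 [-2.895   5.8262]
12 103 [-2.8786  5.7885]
18 11 [-1.9229  4.831 ]
24 229 [-23.6211  24.4   ]
```

Pull centre now at tool y ≈ +1.5, i.e. centred between the fingers. Lower to grasp height.

Request:
step_arm(steps=[{"x": -0.003,"y": 0,"z": 0.015,"ax": 0,"ay": -0.4,"az": 0.2,"claw": 0.05},{"x": 0,"y": 0,"z": 0.015,"ax": 0,"ay": 0,"az": 0,"claw": 0.05},{"x": 0,"y": 0,"z": 0.01,"ax": 0,"ay": 0,"az": 0,"claw": 0.05},{"x": 0,"y": 0,"z": 0.003,"ax": 0,"ay": 0,"az": 0,"claw": 0.05}])

```text
time_s: 16.43
ee_pos: [0.5142, 0.1626, 0.0232]
eef_rot: [3.138, -0.008, 0.497]
force: [-0.1, -0.2, 0.4]
grip_width: 0.05
```

```bash
python3 g.py .511 .1624 .018
```

```text
now [0.5142 0.1626 0.0232] [ 3.1381 -0.0079  0.4968] t 16.43 F [-0.1285 -0.1858  0.3852] w 0.0500
tool d mm [-2.9 -1.4  5.2] rot deg [ 0.2  -0.45 -0.1 ]
```

Request:
step_arm(steps=[{"x": -0.003,"y": -0.0005,"z": 0.004,"ax": 0.2,"ay": -0.4,"az": 0,"claw": 0.05},{"x": 0,"y": 0,"z": 0,"ax": 0,"ay": 0,"az": 0,"claw": 0.0},{"x": 0,"y": 0,"z": 0,"ax": 0,"ay": 0,"az": 0,"claw": 0.0},{"x": 0,"y": 0,"z": 0,"ax": 0,"ay": 0,"az": 0,"claw": 0.0},{"x": 0,"y": 0,"z": 0,"ax": 0,"ay": 0,"az": 0,"claw": 0.0}], grip_force=15)

```text
time_s: 16.85
ee_pos: [0.5112, 0.1615, 0.0193]
eef_rot: [-3.141, 0.0, 0.497]
force: [0.1, 0.8, 0.1]
grip_width: 0.0267
```

```bash
python3 g.py .511 .1624 .018
```

```text
now [0.5112 0.1615 0.0193] [-3.1412  0.0001  0.4966] t 16.85 F [0.0809 0.7517 0.0758] w 0.0267
tool d mm [ 0.3 -0.9  1.3] rot deg [-0.02  0.   -0.11]
```

Request:
step_arm(steps=[{"x": 0,"y": 0,"z": 0,"ax": 0,"ay": 0,"az": 0,"claw": 0.0},{"x": 0,"y": 0,"z": 0,"ax": 0,"ay": 0,"az": 0,"claw": 0.0},{"x": 0,"y": 0,"z": 0,"ax": 0,"ay": 0,"az": 0,"claw": 0.0}])

```text
time_s: 17.1
ee_pos: [0.5114, 0.162, 0.0201]
eef_rot: [-3.141, -0.001, 0.496]
force: [0.3, 1.7, -2.4]
grip_width: 0.01
```

```bash
python3 g.py .488 .150 .018
```

```text
now [0.5114 0.162  0.0201] [-3.1408 -0.0012  0.4965] t 17.10 F [ 0.2926  1.6615 -2.403 ] w 0.0100
tool d mm [-26.3  -0.6   2.1] rot deg [-0.05 -0.07 -0.12]
```

Gripped at 10 mm, the pull's thickness. Draw along tool −x.

Request:
step_arm(steps=[{"x": -0.006,"y": 0,"z": 0,"ax": 0,"ay": 0,"az": 0,"claw": 0.0},{"x": -0.006,"y": 0,"z": 0,"ax": 0,"ay": 0,"az": 0,"claw": 0.0},{"x": -0.006,"y": 0,"z": 0,"ax": 0,"ay": 0,"az": 0,"claw": 0.0}])

```text
time_s: 17.35
ee_pos: [0.4952, 0.1532, 0.0201]
eef_rot: [-3.141, -0.003, 0.497]
force: [1.3, 0.5, -1.6]
grip_width: 0.01
```

```bash
python3 g.py .488 .150 .020
```

```text
now [0.4952 0.1532 0.0201] [-3.1412 -0.0026  0.4969] t 17.35 F [ 1.2503  0.5047 -1.587 ] w 0.0100
tool d mm [-7.9 -0.6  0.1] rot deg [-0.02 -0.15 -0.09]
```

Request:
step_arm(steps=[{"x": -0.003,"y": 0,"z": 0,"ax": 0,"ay": 0,"az": 0,"claw": 0.0},{"x": -0.003,"y": 0,"z": 0,"ax": 0,"ay": 0,"az": 0,"claw": 0.0},{"x": -0.002,"y": 0,"z": 0,"ax": 0,"ay": 0,"az": 0,"claw": 0.0}])

```text
time_s: 17.6
ee_pos: [0.4881, 0.1493, 0.0205]
eef_rot: [3.142, -0.008, 0.496]
force: [13.0, 10.6, -10.8]
grip_width: 0.0096
```

Request:
step_arm(steps=[{"x": -0.0015,"y": 0,"z": 0,"ax": 0,"ay": 0,"az": 0,"claw": 0.0},{"x": -0.0015,"y": 0,"z": 0,"ax": 0,"ay": 0,"az": 0,"claw": 0.0}])

```text
time_s: 17.77
ee_pos: [0.4873, 0.1489, 0.0209]
eef_rot: [3.141, -0.015, 0.496]
force: [11.9, 7.6, -10.7]
grip_width: 0.0097
```

```bash
python3 g.py .488 .150 .020
```

```text
now [0.4873 0.1489 0.0209] [ 3.1411 -0.0152  0.4957] t 17.77 F [ 11.8707   7.6328 -10.6698] w 0.0097
tool d mm [ 1.1 -0.6  0.9] rot deg [ 0.03 -0.87 -0.16]
```

Force rose to ~16 N after 27 mm of travel: at the stop. Release, rise and check.

Request:
step_arm(steps=[{"x": 0,"y": 0,"z": 0,"ax": 0,"ay": 0,"az": 0,"claw": 0.05},{"x": 0,"y": 0,"z": 0,"ax": 0,"ay": 0,"az": 0,"claw": 0.05},{"x": 0,"y": 0,"z": 0,"ax": 0,"ay": 0,"az": 0,"claw": 0.05},{"x": 0,"y": 0,"z": 0,"ax": 0,"ay": 0,"az": 0,"claw": 0.05},{"x": 0,"y": 0,"z": 0,"ax": 0,"ay": 0,"az": 0,"claw": 0.05}])

```text
time_s: 18.18
ee_pos: [0.4866, 0.1483, 0.0212]
eef_rot: [3.141, -0.015, 0.496]
force: [0.3, -0.3, -0.1]
grip_width: 0.0398
```

Request:
step_arm(steps=[{"x": 0,"y": 0,"z": -0.01,"ax": 0,"ay": -0.8,"az": 0,"claw": 0.05},{"x": 0,"y": 0,"z": -0.03,"ax": 0,"ay": 0,"az": 0,"claw": 0.05},{"x": 0,"y": 0,"z": -0.04,"ax": 0,"ay": 0,"az": 0,"claw": 0.05},{"x": 0,"y": 0,"z": -0.04,"ax": 0,"ay": 0,"az": 0,"claw": 0.05},{"x": 0,"y": 0,"z": -0.02,"ax": 0,"ay": 0,"az": 0,"claw": 0.05}])

```text
time_s: 18.6
ee_pos: [0.483, 0.1472, 0.1614]
eef_rot: [-3.139, 0.012, 0.495]
force: [1.1, -0.4, 0.2]
grip_width: 0.0499
```

Request:
step_arm(steps=[{"x": 0,"y": 0,"z": -0.01,"ax": 0,"ay": 0,"az": 0,"claw": 0.05},{"x": 0,"y": 0,"z": 0,"ax": 0,"ay": 0,"az": 0,"claw": 0.05}])

```text
time_s: 18.77
ee_pos: [0.4846, 0.1475, 0.1772]
eef_rot: [-3.141, 0.005, 0.495]
force: [-0.0, -0.4, 0.1]
grip_width: 0.0502
```

```bash
python3 w.py w15; python3 - <<'E'
from h import *
for n,f in(("top","top3"),("scene","sc4")):
    p,d=vision.camera(n); cv2.imwrite(f"pics/{f}.png",p[:,:,::-1]); np.save(f"pics/{f}.npy",d)
im=cv2.imread("pics/w15.png"); d=np.load("pics/w15.npy"); q=np.load("pics/w15o.npy"); c=cam("wrist",dict(ee_pos=q[:3],eef_rot=q[3:])); P=pts(c,d)
V=im.max(2); m=(V<70)&(abs(P[...,2]-.048)<.008)&(np.hypot(P[...,0]-.488,P[...,1]-.15)<.045)
B=(P[m]-[.6397,.2302,.066])@R.from_euler('z',.4985).as_matrix()*1000
print("pull end box x rel slot",np.percentile(B[:,0],1), "before about -170; travel est +", -170-np.percentile(B[:,0],1)+24)
o=ctrl.get_obs(); print(o['time_s'],o['force'],o['grip_width'])
# bystanders before/after
import itertools
for f0,f1,n in(("top0","top3","top"),("scene0","sc4","scene")):
    a,b=cv2.imread(f"pics/{f0}.png"),cv2.imread(f"pics/{f1}.png")
    for nm,(x0,x1,y0,y1) in {"top":{"paint":(212,244,132,164),"eraser":(232,268,226,248)},"scene":{"paint":(176,206,190,246),"eraser":(274,294,236,256)}}[n].items():
        print(n,nm,"mean absdiff",cv2.absdiff(a[y0:y1,x0:x1],b[y0:y1,x0:x1]).mean())
E
```

```text
[0.4846 0.1475 0.1772] [-3.1413  0.0051  0.4952] [-0.0147 -0.4161  0.0706]
pull end box x rel slot -191.95505774385722 before about -170; travel est + 45.955057743857225
18.9167 [-0.6348  0.6517 -0.468 ] 0.05019374442297274
top paint mean absdiff 14.671875
top eraser mean absdiff 18.270622895622896
scene paint mean absdiff 1.7365079365079366
scene eraser mean absdiff 1.65
```

View pics/sc4.png

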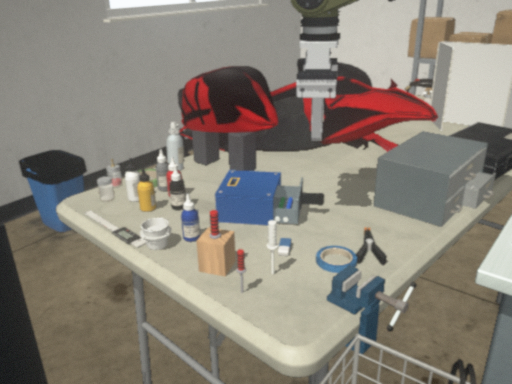

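View pics/w15.png

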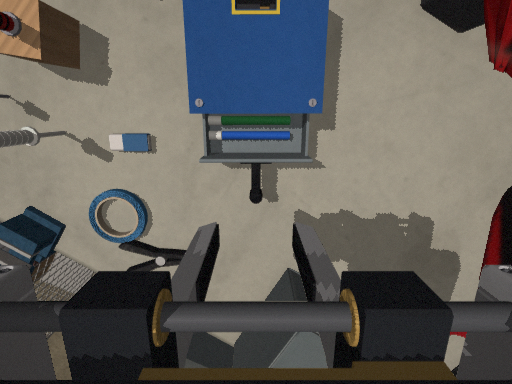

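View pics/top3.png

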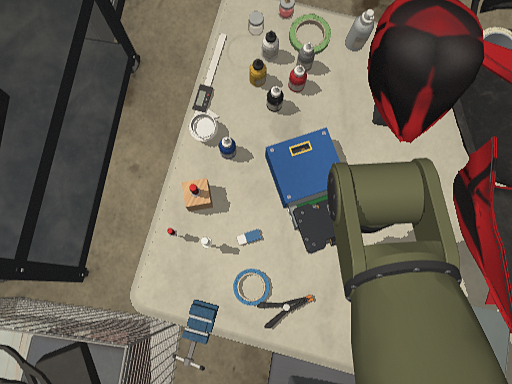

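```bash
python3 - <<'E'
from h import *
for n in("w12","w13","w14","w15"):
    im=cv2.imread(f"pics/{n}.png"); d=np.load(f"pics/{n}.npy"); q=np.load(f"pics/{n}o.npy"); c=cam("wrist",dict(ee_pos=q[:3],eef_rot=q[3:])); P=pts(c,d)
    B=(P-[.6397,.2302,.066])@R.from_euler('z',.4985).as_matrix()*1000
    V=im.max(2); I=np.indices(V.shape); m=(V<60)&(abs(B[...,2]+18)<6)&(abs(B[...,1])<12)&(B[...,0]<-135)&(B[...,0]>-215)&(I[1]>225)&(I[1]<290)
    # tray face top edge: non-dark pts, z -22..+2, x -160..-100
    x=B[...,0][m]; print(n,"pull end",np.sort(x)[:3], "n",m.sum())
    f=(abs(B[...,1])<45)&(abs(B[...,1])>20)&(B[...,0]<-100)&(B[...,2]>-20); print("  face x range",np.percentile(B[...,0][f],[1,50]),f.sum())
for f in("top0","top3","scene0","sc4"):
    im=cv2.imread(f"pics/{f}.png"); H,S,V=[a.astype(int) for a in cv2.split(cv2.cvtColor(im,cv2.COLOR_BGR2HSV))]
    bl=(abs(H-110)<15)&(S>90)
    R_={"t":{"paint":(212,244,132,164),"eraser":(232,268,226,248)},"s":{"paint":(178,206,195,246),"eraser":(276,294,236,256)}}[f[0]]
    for nm,(x0,x1,y0,y1) in R_.items():
        v,u=np.nonzero(bl[y0:y1,x0:x1]); print(f,nm,len(u),u.mean()+x0,v.mean()+y0)
E
```

```text
w12 pull end [-168.6132 -167.5035 -167.3927] n 305
  face x range [-325.9931 -128.6148] 28859
w13 pull end [-168.9642 -168.4465 -168.4057] n 567
  face x range [-148.8975 -119.3629] 21888
w14 pull end [-169.2581 -168.8204 -168.8069] n 602
  face x range [-148.5847 -118.8731] 28485
w15 pull end [-192.2861 -192.1978 -192.1568] n 374
  face x range [-340.9177 -151.1572] 29114
top0 paint 124 227.13709677419354 147.8951612903226
top0 eraser 134 252.41044776119404 235.73134328358208
top3 paint 124 227.13709677419354 147.8951612903226
top3 eraser 134 252.41044776119404 235.73134328358208
scene0 paint 156 188.75 217.9102564102564
scene0 eraser 46 285.30434782608694 241.54347826086956
sc4 paint 162 188.91358024691357 218.1851851851852
sc4 eraser 48 285.2708333333333 241.47916666666666
```

```bash
python3 - <<'E'
from h import *
c=cam("top")
for f in("top0","top2"):
    im=cv2.imread(f"pics/{f}.png"); d=np.load(f"pics/{f}.npy"); P=pts(c,d); V=im.max(2); I=np.indices(V.shape)
    B=(P-[.6380,.2309,.066])@R.from_euler('z',.4985).as_matrix()*1000
    m=(V<50)&(abs(B[...,2]+18)<6)&(abs(B[...,1])<12)&(B[...,0]<-105)&(B[...,0]>-190)
    print(f,np.sort(B[...,0][m])[:4])
c=cam("scene")
for f in("scene0","sc3","sc4"):
    d=np.load(f"pics/{f}.npy"); P=pts(c,d); B=(P-[.6380,.2309,.066])@R.from_euler('z',.4985).as_matrix()*1000
    m=(abs(B[...,2]+30)<9)&(abs(B[...,1]-1)<12)&(B[...,0]<-105)&(B[...,0]>-215); print(f,np.sort(B[...,0][m])[:6])
E
```

```text
top0 [-144.982  -144.2826 -144.0912 -143.0988]
top2 [-169.8965 -169.3622 -169.2707 -168.733 ]
scene0 [-144.8663 -144.8604 -144.8485 -144.8056 -144.799  -144.6548]
sc3 [-170.1639 -170.1495 -170.1324 -169.9818 -169.9394 -169.9016]
sc4 [-195.2591 -195.1784 -195.0892 -194.9731 -194.8598 -193.5984]
```

Scene camera: the pull end moved from −144.8 mm (shut) to −195.1 mm, so 50 mm of travel. Paint bottle and eraser have not moved, the rod is in the holder, and the gripper is clear. Handing in.

```bash
python3 -c "
from station import ctrl,ticket
print(ctrl.get_obs()['time_s']); print(ticket.hand_in())"
```

```text
18.9167
the job is handed in; nothing more can be done
None
```

The job is done and handed in at 18.9 s, with no verdict reported. The latch tripped, the tray is fully out, and the rod is back in its holder.

**What I did**
- **Rod:** I took the large red-gripped rod from its holder and put it down the slot.
- **Latch:** The wrist camera's depth picture showed a deeper patch in the slot floor near box y = −9 mm. I went straight there instead of sweeping along the slot, and confirmed it by feel. There was no floor contact at −20 mm, and the plunger met the tip at about −26 mm with about 6–7 N. I pressed to about −32 mm and the tray popped out. The wrist force during the press, read after each move, never exceeded about 9.5 N.
- **Return and tray:** I put the rod back until its collar sat on the block, then drew the tray by its pull until it stopped (about 16 N at the stop). I let go and rose clear.

**Last checks**
- **Tray travel:** The scene camera gives 50 mm. The wrist camera gives only about 47.5 mm, taking the popped position as 24 mm. Both are above the required 44 mm.
- **Rod:** Its top was at 111 mm after release, the same as at the start, and it stood in the hole. I did not measure it again after drawing the tray, but the last pictures show it still in place.
- **Bystanders:** The blue paint bottle and the eraser show no movement in the top view, and less than half a pixel in the scene view.
- **Seating force:** Setting the rod down on the holder reached about 20 N at the wrist for a moment. That was on the wooden block, not the box.

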